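Hang the carved tile up to dry under the shelf

TASK

A mixing cup stands under the drying rail in the way of the hanging tiles: first nest it right down into the other cup like it, which stays standing upright about where it is in front of the rack. Then take the square carved tile on its hanger from the slanted rest, hook it over the free end of the rail that sticks out from under the shelf, and slide it along the rail until its hook is in line with the steel strip bent over the shelf. Let it hang there freely, and leave the tile that already hangs on the rail and everything else on the table where they are.

Things in the scene. Friction and masses are not known exactly. Their poses are not given: they have to be found in the camera images.
- rack: Fixed drying rack. Origin on the table straight below the rail; y along the rail, z up, -x towards the robot. Steel rail: 12 mm diameter, centre line at x 0, z 285 mm, straight from y -205 to 235 mm; at y -205 it bends back to a post (16 mm diameter) at x 70, y -215 mm with a 70 x 50 mm foot; an upright panel (x -30 to 80 mm) ends it at y 235 to 253 mm. Its part y -205 to -60 mm is open above.
- shelf_edge (a point): Front lower corner of the rack's plywood shelf, at its free end (rack frame -15, -60, 307 mm). The shelf covers x -15 to 75 mm, y -60 to 235 mm, z 307 to 322 mm of the rack's frame, so a hook cannot be lifted over the rail below it. A wooden post 18 mm square carries it behind the rail at x 64, y -51 mm.
- rail_open (a point): Point on the rail's centre line, in the middle of its open end (rack frame 0, -135, 285 mm); axes as the rack's.
- mark: The mark: a steel strip 10 mm wide bent over the shelf from its front to its back edge. Origin on the shelf's top, straight above the rail; axes as the rack's. The hanger is to hang at the strip's y (in the rack's frame).
- hanger: Hanger to hang up, 0.2 kg: hook of two 6 mm steel wires 20 mm apart, below it a wooden stem, then a square grey carved tile. Origin: where the rail's centre line sits in the hook. z up along the stem, y along the rail, -x the carved front. Hook open below, 28 mm wide inside; front wires at x -17, back lip at x 17 to 23 mm down to z -27 mm; top at z 13 mm. It starts leaning 0.60 rad on the rest.
- hanger_grip (a point): Middle of the hanger's stem (hanger frame -14, 0, -105 mm); axes as the hanger's. The stem is 24 mm wide in y, 10 mm thick in x, from z -210 to -40 mm of the hanger's frame. The tile is fixed behind its lower end: 100 mm wide in y, x -9 to 3 mm, z -245 to -170 mm.
- rest: Fixed plywood rest, origin at the underside's centre, base 160 x 130 x 12 mm. A slanted board 130 mm wide with a ledge at its foot; it leans 0.60 rad from vertical towards its +x and supports only the tile, its upper edge about 90 mm above the table; the stem and hook stick out beyond it.
- lane_cup: White tapered mixing cup, 85 mm tall, outside diameter 40 mm at the foot and 62 mm at the rim, wall 3 mm, 35 g, standing under the rail. Origin: centre of its underside, z up.
- park_cup: The other cup, same size and shape, standing in front of the rack. Origin: centre of its underside. A cup nested in it rests with its underside about 38 mm above this origin (rim about 123 mm above the table).
- disc_hanger: Bystander: a like hanger with a round disc of 90 mm diameter, already hanging on the rail under the shelf near its closed end. Origin as for the other hanger.
- jar: Bystander: jar with lid, 60 mm diameter, 85 mm tall, origin at underside's centre.
- tape: Bystander: cardboard roll, 90 mm outside diameter, 25 mm tall, lying flat, origin at underside's centre.
- goggles: Bystander: clear safety goggles, 50 x 156 (y) x 45 mm, origin at underside's centre.
- water: Bystander: green bottle 68 mm diameter, 190 mm tall, origin at underside's centre.
- carver: Bystander: spatula, about 200 mm long and 10 mm high, lying in front of the open end of the rail.
- mallet: Bystander: hammer lying beyond the rest.
There are look-alikes about, which are no part of the job. What is shaped like the lane_cup but purple or turquoise is not meant.

How it is judged:
By the outcome, as a careful person would: the job done as asked, in the order asked, and still so for the second after the job is handed in, with the robot touching nothing.
It also fails if it takes over 72 s, if anything falls off the work surface, if the arm or the gripper's body presses on something with over 40 N, if the wrist force passes 120 N, or if a joint passes its speed limit or range.

ROBOT

A 6-joint arm with a two-finger parallel gripper is mounted at the origin on the work surface. World frame = base frame: x ahead of the robot, y to its left, z up, the work surface at z = 0. Lengths are in m, angles in rad, forces in N, time in s.
With the tool pointing down it reaches from about 0.375 to 0.9 m from the base axis. Payload 3.1 kg.
Tool frame: the origin (TCP) lies at the very end of the fingers, on their centre line; the grasp point (between the pads) lies 19 mm behind it; z points along the fingers, y is the line along which they close (so a half turn about z gives the same grasp; the last joint's range is limited). The gripper opens to 85 mm and grips with 20 to 120 N. Pads are 22 mm wide; open, the fingers measure 114 mm over their backs; the gripper's body (76 mm by 85 mm) begins 54 mm behind the grasp point. The pads swing forward as they close: fully open they stand 13 mm farther back than shut.
Start: joints at [-1.313, 0.527, 1.433, -0, 1.181, -0.178], TCP at [0.264, -0.567, 0.195] pointing down, gripper open.
Joint ranges: [-3.08, 3.08], [-0.75, 2.2], [0.22, 2.44], [-1.43, 4.57], [0, 2.65], [-2.85, 2.85]. Speed limits (rad/s): [2.79, 2.79, 3.14, 3.14, 3.14, 3.14].

INTERFACE

Orientations are given as a unit quaternion [x, y, z, w].
In Python, from station import manip, vision gives the robot as it stands.
- The arm moves only by the tool drive_tool, never from a script. Its argument "deltas" is a list that holds one entry, the list of rows, each a list of 4 numbers: the shift along the tool's x, y, z in mm, then the turn about the tool's z in rad. A call has 1 to 5 rows; each row is the pose to reach, as a shift and turn from the pose commanded when the call began, along the tool's axes at that moment; what a row does not reach only later rows make up. A row lasts 1/12 s, in which the tool goes at most 41.7 mm and 7.16 degrees, less where a joint would pass 70% of its speed; a pose out of reach is approached as far as the arm can. A call with a gripper value outside its range is refused whole. "jaw" is the finger opening in mm, from 0 to 85.4, set as the call begins (left out, the last holds). The fingers move at their own pace and stop on an object; "force" is the grip in N (left out, the last holds). Time passes only in rows, so rows that repeat a pose let the fingers close. It gives the time, the measured TCP pose, the force, the opening and the grip force at its end, in the units of the state.
- manip.sense(): the state, without advancing time (a new reading comes with each control period).
- vision.snapshot(name): name is "scene" or "top"; returns the picture (420x560x3 uint8, red, green, blue); there is no depth.
- vision.camera_model(name): a dict with "camera_matrix" (3x3 intrinsics, pixels), "rvec" (rotation vector, rad) and "tvec" (3), from world to camera coordinates, as OpenCV has them. Camera axes: x right, y down, z forward; pixel columns grow to the right and rows downward; lengths in m; the calibration is good to about 2 mm. A picture is of the moment at which its call begins. camera_model takes no time and is no camera call.
- manip.sign_off(): hands the job in; it is judged then, once.
The state is a dict: "t": time; "q": joint angles; "qd": joint speeds; "tau": joint torques, N m; "tcp_pos": TCP position; "tool_rot": TCP orientation; "force": force on the tool from outside, world axes, zero at the start; "ft_torque": the same for the moment, N m; "finger_gap": opening from 0.0 (shut) to 1.0 (fully open); "gripper_force": force on a finger pad.
Only numpy, scipy, OpenCV 4.12 (cv2) and the standard library are available. Lean on these libraries where they do the work, as an engineer would, in place of code of your own. Each camera call takes 0.05 s, during which the arm holds its last target. There are 200 camera calls.

## Working session

There is one attempt and no reset: what is moved stays moved. The work goes in short steps, Python scripts to look and compute and a tool call to move; the robot and the scene stay as the last step left them, time stands still between calls to the robot, and variables do not carry over. Pictures are saved under pics/ and viewed, at most 10 in all, crops included, and the job is handed in when it is done.

Besides the shell and the picture viewer there is one more tool, called after "Emit:" by a JSON object that holds its "method" and its "body". drive_tool: Moves the arm, as the interface text tells. Its arguments: {"type":"object","properties":{"deltas":{"type":"array"},"jaw":{"type":"number"},"force":{"type":"number"}},"required":["deltas"]}

```bash
ls; mkdir -p pics
python3 - <<'E'
from station import manip, vision
import cv2,numpy as np
for n in("scene","top"):
    im=vision.snapshot(n); cv2.imwrite(f"pics/{n}0.png",im[:,:,::-1]); m=vision.camera_model(n)
    R=cv2.Rodrigues(np.array(m["rvec"]))[0]; print(n,m["camera_matrix"],-R.T@np.array(m["tvec"]).ravel(),R)
print(manip.sense())
E
```

```text
pics
scene [[451.85723339   0.         280.77355411]
 [  0.         451.85723339 209.94680451]
 [  0.           0.           1.        ]] [1.21766501 0.34562549 1.03417641] [[-0.53757837  0.84314079  0.01109523]
 [ 0.60377375  0.39407888 -0.69293513]
 [-0.58861427 -0.36580793 -0.72091456]]
top [[392.24782875   0.         278.80396538]
 [  0.         392.24782875 212.19974759]
 [  0.           0.           1.        ]] [ 0.43702585 -0.0551701   1.32598768] [[ 0.00352706 -0.99994927  0.00943506]
 [-0.99564757 -0.00439029 -0.09309485]
 [ 0.09313155 -0.00906565 -0.99561254]]
{'t': 0.1, 'q': array([-1.31351968e+00,  5.28380360e-01,  1.43378006e+00, -2.14524049e-05,
        1.18138556e+00, -1.78481952e-01]), 'qd': array([ 0.00132382, -0.00025185, -0.00317591, -0.0005283 , -0.00021224,
       -0.00194364]), 'tau': array([-5.08134490e-04, -4.43306208e+01, -1.78585535e+01, -1.81060282e-04,
        3.89088425e-03,  2.29853504e-05]), 'tcp_pos': array([ 0.26365793, -0.56587892,  0.19412526]), 'tool_rot': array([ 9.76356707e-01,  2.16163428e-01, -4.83795549e-05, -9.75516847e-04]), 'force': array([ 0.77165255,  0.82515846, -0.53688213]), 'ft_torque': array([ 0.01996898, -0.02569465, -0.00562217]), 'gripper_force': 0.0, 'finger_gap': 0.9959300151055377}
```

View pics/scene0.png

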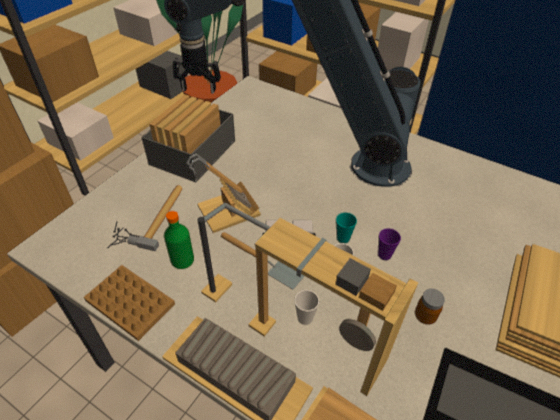

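View pics/top0.png

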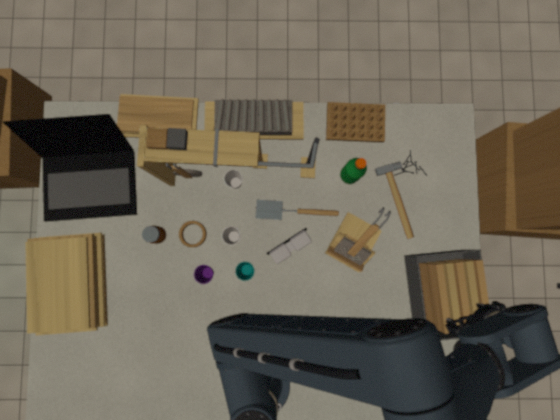

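The scene view shows the lane cup at about (306,308), the park cup mostly hidden behind the shelf at (343,250), and the leaning hanger with its hook near (195,162). The top view shows the cups at (233,179) and (231,236), the strip at (216,147), and the hanger with its hook near (383,213).

```bash
cat > h.py <<'E'
from station import manip, vision
import cv2,numpy as np
def cam(n):
    m=vision.camera_model(n); R=cv2.Rodrigues(np.array(m["rvec"]))[0]; t=np.array(m["tvec"]).ravel(); return np.array(m["camera_matrix"]),R,t
def proj(n,P):
    K,R,t=cam(n); q=(K@(R@np.atleast_2d(P).T+t[:,None])); return (q[:2]/q[2]).T
def ray(n,p):
    K,R,t=cam(n); return -R.T@t, R.T@np.linalg.solve(K,[p[0],p[1],1])
def plane(n,p,z):
    c,d=ray(n,p); return c+d*(z-c[2])/d[2]
def tri(ps,pt):
    Ps=[np.c_[cam(n)[1],cam(n)[2]] for n in("scene","top")]; Ps=[cam(n)[0]@P for n,P in zip(("scene","top"),Ps)]
    X=cv2.triangulatePoints(Ps[0],Ps[1],np.array(ps,float).reshape(2,1),np.array(pt,float).reshape(2,1)).ravel(); X=X[:3]/X[3]
    e=[np.linalg.norm(proj(n,X)-p) for n,p in(("scene",ps),("top",pt))]; return X.round(4),np.round(e,1)
E
python3 - <<'E'
import cv2,numpy as np
s=cv2.imread("pics/scene0.png");t=cv2.imread("pics/top0.png")
def crop(im,x,y,w,h,k=4):
    c=cv2.resize(im[y:y+h,x:x+w],None,fx=k,fy=k,interpolation=cv2.INTER_CUBIC)
    for i in range(0,w,20): cv2.putText(c,str(x+i),(i*k,10),0,.35,(0,0,255)); cv2.line(c,(i*k,12),(i*k,18),(0,0,255))
    for j in range(0,h,20): cv2.putText(c,str(y+j),(0,j*k+4),0,.35,(255,0,255)); cv2.line(c,(24,j*k),(30,j*k),(255,0,255))
    return c
cv2.imwrite("pics/a.png",crop(t,125,120,200,150)); cv2.imwrite("pics/b.png",crop(s,180,140,200,150))
a=crop(t,315,190,100,100);b=crop(s,250,220,100,100)
cv2.imwrite("pics/c.png",np.hstack([a,b]))
E
```

```text
(no output)
```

View pics/a.png

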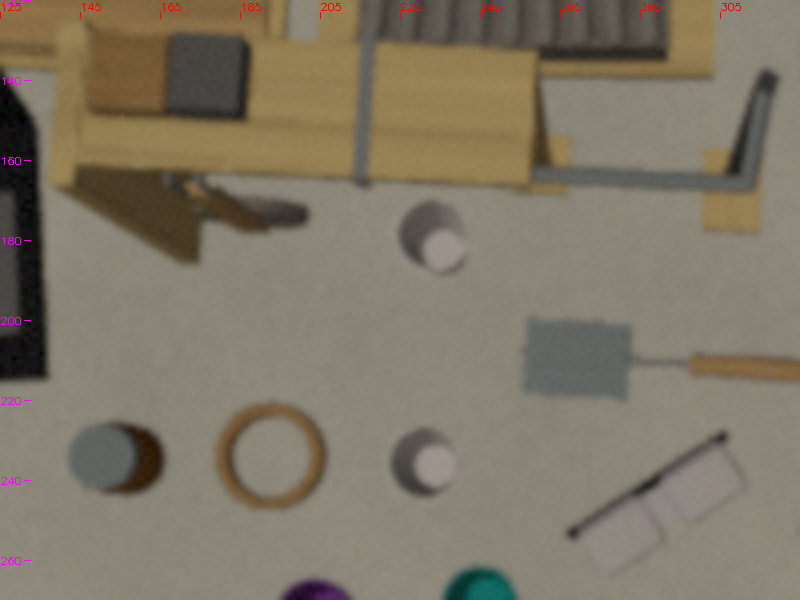

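View pics/b.png

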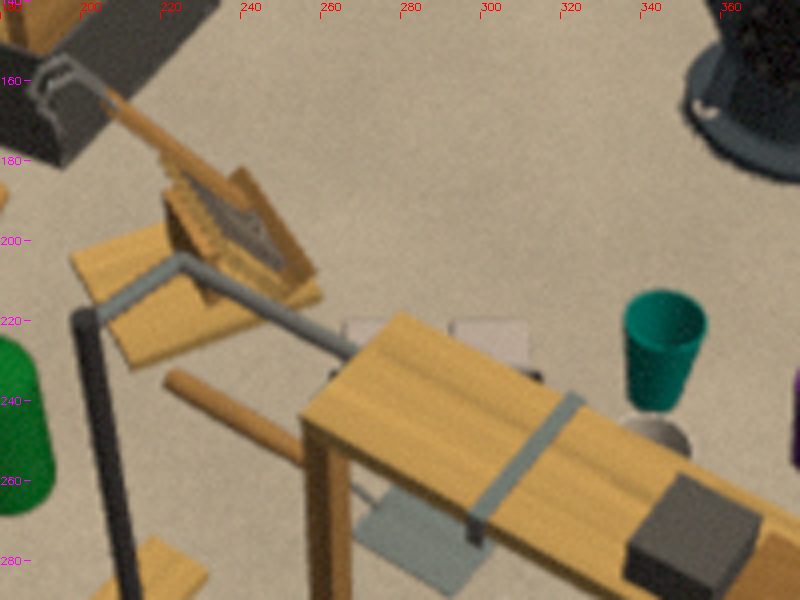

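View pics/c.png

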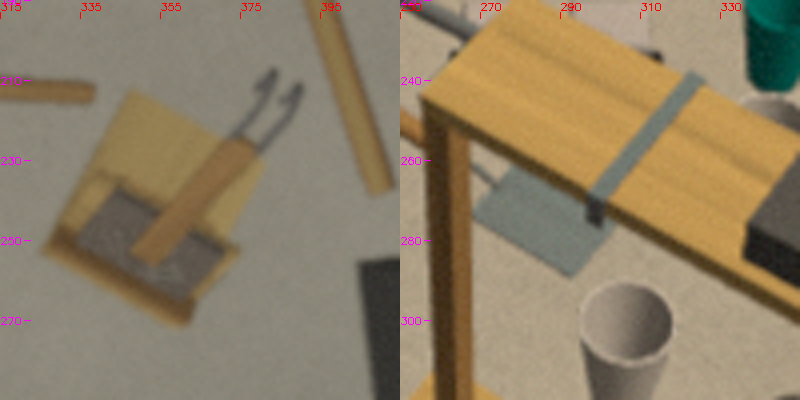

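The crops give the cup rims and floors, the shelf end corners, the strip ends, the rail bend at top (312,165.5) / scene (225.7,204.5), and the stem ends at top (377.5,226) and (352,253.7). Next I triangulate them.

Run:
```python
from h import *
np.set_printoptions(suppress=True,precision=4)
o=-.4
T=lambda n,s,t: print(n,*tri(np.array(s)+o,np.array(t)+o))
T("lane rim",(306.5,300.5),(233.2,179))
print("lane rim/floor top",plane("top",(232.8,178.6),.085),plane("top",(235.3,182.1),.003),"scene",plane("scene",(306.1,300.1),.085))
print("park rim/floor top",plane("top",(231,235.2),.085),plane("top",(233.1,236.1),.003))
T("shelf front",(280.5,218.2),(258,166.5))
T("shelf back",(255.5,243.7),(259.2,132.5))
T("bend",(225.7,204.5),(312,165.5))
T("post",(202,219.5),(317,138.7))
T("strip front",(324.5,239.5),(215.2,166))
T("strip back",(298,271),(216.7,130))
T("stem top",(207.5,165),(377.5,226))
T("stem bot",(240,191),(352,253.7))
# masks for cups
for n in("scene","top"):
    im=vision.snapshot(n); hsv=cv2.cvtColor(im,cv2.COLOR_RGB2HSV)
    m=((hsv[:,:,1]<40)&(hsv[:,:,2]>120)).astype(np.uint8)
    N,l,s,c=cv2.connectedComponentsWithStats(m)
    print(n,[(s[i].tolist(),c[i].round(1).tolist()) for i in range(1,N) if 40<s[i,4]<2500 and 120<s[i,0]<380])
```

```text
lane rim [0.6625 0.08   0.0789] [0.6 0.6]
lane rim/floor top [0.6604 0.0811 0.085 ] [0.6632 0.0814 0.003 ] scene [0.6668 0.0804 0.085 ]
park rim/floor top [0.4795 0.0842 0.085 ] [0.4793 0.0863 0.003 ]
shelf front [ 0.652  -0.0079  0.3157] [0.2 0.3]
shelf back [ 0.7423 -0.0107  0.3187] [0.1 0.1]
bend [ 0.6618 -0.1521  0.2865] [0.2 0.2]
post [ 0.7331 -0.1642  0.293 ] [0.6 0.7]
strip front [0.6532 0.1025 0.3166] [0.2 0.3]
strip back [0.7507 0.0988 0.3156] [1. 1.]
stem top [ 0.5037 -0.3464  0.2032] [0.5 0.6]
stem bot [ 0.4234 -0.3004  0.0616] [0.2 0.2]
scene [([301, 238, 25, 27, 82], [314.1, 249.6]), ([269, 262, 35, 27, 342], [286.2, 275.2])]
top [([198, 102, 6, 27, 129], [200.6, 115.7]), ([127, 138, 11, 17, 84], [133.3, 143.3]), ([184, 225, 18, 18, 244], [192.3, 233.7]), ([278, 383, 105, 37, 2424], [324.4, 406.6])]
```

Run:
```python
from h import *
p=manip.sense()["tcp_pos"]
im=cv2.imread("pics/scene0.png"); x,y,w,h,k=130,0,150,100,5
c=cv2.resize(im[y:y+h,x:x+w],None,fx=k,fy=k,interpolation=cv2.INTER_CUBIC)
c=np.clip(c.astype(float)*1.8,0,255).astype(np.uint8)
for i in range(0,17):
    z=p[2]+.02*i; d=(ray("scene",(200,50))[1]); lat=np.array([-d[1],d[0],0]);lat/=np.linalg.norm(lat)
    a,b=[(q-[x,y])*k for q in (proj("scene",[p[0],p[1],z]+lat*.04)[0],proj("scene",[p[0],p[1],z]-lat*.04)[0])]
    cv2.line(c,tuple(a.astype(int).tolist()),tuple(b.astype(int).tolist()),(0,255,0) if i%5 else (0,0,255),1)
cv2.imwrite("pics/d.png",c)
```

```text
(no output)
```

View pics/d.png

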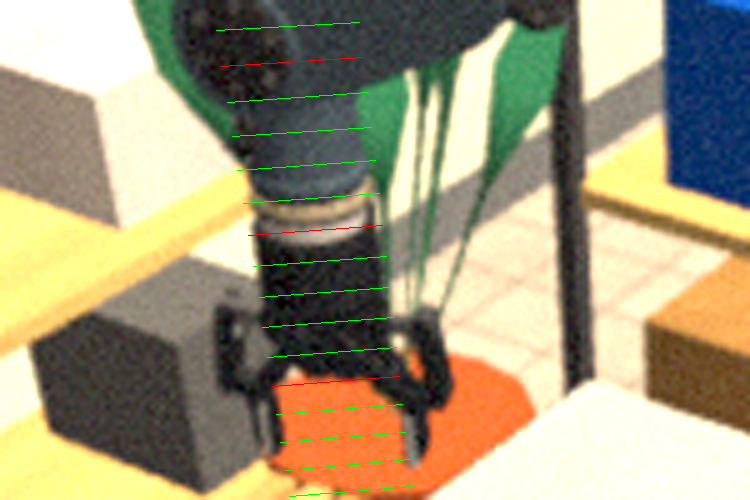

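The picture shows the gripper body from about 85 to 200 mm behind the TCP and the wrist housing about 300 mm above it. So the tool can't stand right over the lane cup. I'll drag the cup out with one finger inside it, starting by raising the arm and heading there with a turn.

Emit:
{"method": "drive_tool", "body": {"deltas": [[[0,0,-35,-0.11],[0,0,-70,-0.22],[0,0,-100,-0.33],[29,-25,-100,-0.44],[58,-50,-100,-0.55]]], "jaw": 85, "force": 30}}

```text
t: 0.62
tcp_pos: [0.2954, -0.4989, 0.2972]
tool_rot: [0.88, 0.474, -0.0, 0.003]
force: [-0.1, 1.0, -0.9]
finger_gap: 0.997
gripper_force: 0.0
```

Emit:
{"method": "drive_tool", "body": {"deltas": [[[38,-6,0,-0.117],[75,-12,0,-0.234],[113,-18,0,-0.351],[150,-24,0,-0.468],[188,-30,0,-0.585]]]}}

```text
t: 1.03
tcp_pos: [0.3744, -0.3216, 0.295]
tool_rot: [0.705, 0.709, 0.0, -0.0]
force: [0.7, 0.4, -0.3]
finger_gap: 0.995
gripper_force: 0.0
```

Emit:
{"method": "drive_tool", "body": {"deltas": [[[34,16,0,0],[68,32,0,0],[102,48,0,0],[136,64,0,0],[170,80,0,0]]]}}

```text
t: 1.45
tcp_pos: [0.4544, -0.1516, 0.2951]
tool_rot: [0.707, 0.707, 0.0, 0.0]
force: [0.7, -0.2, 0.1]
finger_gap: 0.994
gripper_force: 0.0
```

Emit:
{"method": "drive_tool", "body": {"deltas": [[[34,16,10,0],[68,32,20,0],[102,48,30,0],[136,64,40,0],[170,80,50,0]]]}}

```text
t: 1.87
tcp_pos: [0.5344, 0.0185, 0.2445]
tool_rot: [0.707, 0.707, -0.0, 0.0]
force: [1.8, -0.5, 0.6]
finger_gap: 0.997
gripper_force: 0.0
```

Emit:
{"method": "drive_tool", "body": {"deltas": [[[25,15,20,0],[50,30,40,0],[55,30,70,0],[55,30,100,0],[55,30,100,0]]]}}

```text
t: 2.28
tcp_pos: [0.5593, 0.0727, 0.1394]
tool_rot: [0.707, 0.708, -0.004, -0.005]
force: [-2.1, -0.4, -0.5]
finger_gap: 0.993
gripper_force: 0.0
```

Run:
```python
from h import *
p=manip.sense()["tcp_pos"];print(p,manip.sense()["q"])
out=[]
for n,x,y,w,h in(("scene",210,60,200,150*2),("top",120,100,200,300)):
    im=vision.snapshot(n)[:,:,::-1].copy()
    cv2.imwrite(f"pics/{n}1.png",im)
    c=cv2.resize(im[y:y+h,x:x+w],None,fx=2,fy=2,interpolation=cv2.INTER_CUBIC)
    c=np.clip(c.astype(float)*1.5,0,255).astype(np.uint8)
    for i in range(0,w,20): cv2.putText(c,str(x+i),(i*2,10),0,.3,(0,0,255))
    for j in range(0,h,20): cv2.putText(c,str(y+j),(0,j*2+4),0,.3,(255,0,255))
    out.append(c)
cv2.imwrite("pics/e.png",np.hstack(out))
```

```text
[0.55931948 0.07272108 0.13939196] [-6.87368717e-02  5.22709046e-01  1.63269318e+00 -1.25167416e-04
  9.98877294e-01 -7.02487285e-02]
```

View pics/e.png

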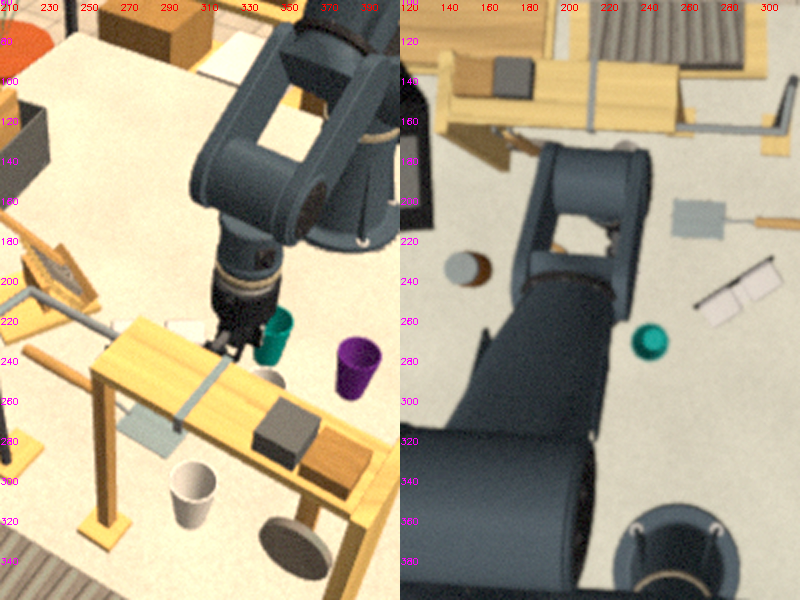

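Run:
```python
from h import *
for H in np.arange(.36,.58,.02):
    P=plane("scene",(363.5,165),H); print(round(H,2),P[:2].round(3),proj("top",P)[0].round(1),"front edge x at H+.04:",plane("top",(218,172),H+.04)[0].round(3), plane("top",(218,172),H)[0].round(3))
```

```text
0.36 [0.443 0.086] [217.6 246.3] front edge x at H+.04: 0.62 0.627
0.38 [0.466 0.093] [213.4 236.7] front edge x at H+.04: 0.616 0.623
0.4 [0.489 0.101] [209.  226.6] front edge x at H+.04: 0.612 0.62
0.42 [0.512 0.109] [204.4 216.2] front edge x at H+.04: 0.608 0.616
0.44 [0.535 0.116] [199.6 205.4] front edge x at H+.04: 0.604 0.612
0.46 [0.558 0.124] [194.6 194.1] front edge x at H+.04: 0.6 0.608
0.48 [0.581 0.132] [189.4 182.3] front edge x at H+.04: 0.596 0.604
0.5 [0.604 0.14 ] [184. 170.] front edge x at H+.04: 0.592 0.6
0.52 [0.627 0.147] [178.4 157.2] front edge x at H+.04: 0.588 0.596
0.54 [0.65  0.155] [172.5 143.9] front edge x at H+.04: 0.584 0.592
0.56 [0.673 0.163] [166.4 129.9] front edge x at H+.04: 0.58 0.588
```

The picture shows the fork-shaped wrist centred over the tool, about 320 mm above the TCP and about 45 mm in radius, so the tool axis may go to x ≈ 0.60. I'll settle, approach and then lower the far finger into the cup.

Emit:
{"method": "drive_tool", "body": {"deltas": [[[5,15,0,0],[5,15,0,0],[5,15,0,0]]]}}

```text
t: 2.63
tcp_pos: [0.581, 0.076, 0.1473]
tool_rot: [0.707, 0.707, 0.001, 0.002]
force: [0.5, -0.1, 0.7]
finger_gap: 0.995
gripper_force: 0.0
```

Emit:
{"method": "drive_tool", "body": {"deltas": [[[2,9,0,0],[4,17,0,0],[4,17,25,0],[4,17,50,0],[4,17,50,0]]]}}

```text
t: 3.05
tcp_pos: [0.5932, 0.0806, 0.0915]
tool_rot: [0.707, 0.707, -0.003, -0.003]
force: [-1.0, 0.8, -0.3]
finger_gap: 0.995
gripper_force: 0.0
```

Run:
```python
from h import *
out=[]
for n,x,y,w,h in(("scene",240,170,130,170),("top",180,120,110,170)):
    im=vision.snapshot(n)[:,:,::-1].copy()
    c=cv2.resize(im[y:y+h,x:x+w],None,fx=3.3,fy=3.3,interpolation=cv2.INTER_CUBIC)
    c=np.clip(c.astype(float)*1.5,0,255).astype(np.uint8)
    out.append(c)
cv2.imwrite("pics/f.png",np.hstack(out))
```

```text
(no output)
```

View pics/f.png

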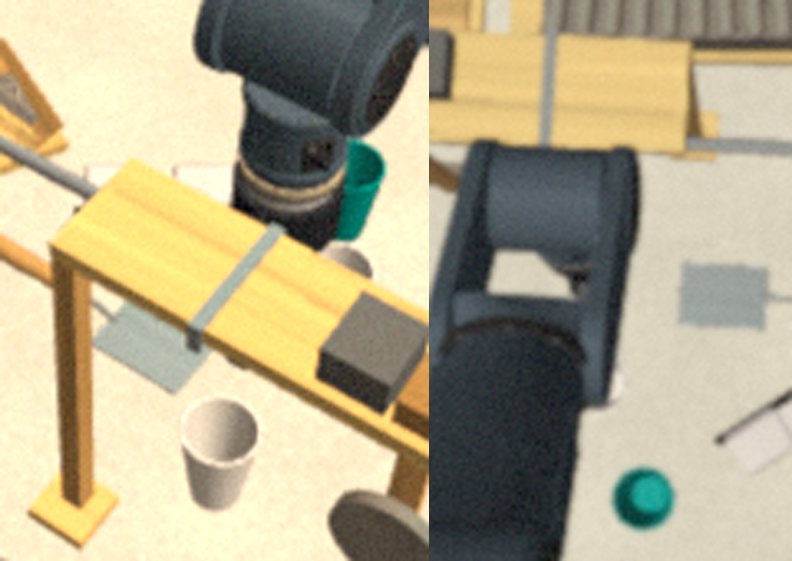

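The fork front stays clear of the shelf, and the far fingertip is just visible below the shelf edge near scene (313,279). I'll check that against where it should be.

Run:
```python
from h import *
print(manip.sense()["tcp_pos"])
print(plane("scene",(313.5,280),.1), proj("scene",[[.643,.08,.1],[.655,.08,.1],[.655,.0925,.1],[.6625,.08,.085]]))
print([plane("top",(r,163),z)[0].round(3) for r in (200,230) for z in(.42,.44)])
```

```text
[0.59606638 0.08050342 0.09477055]
[0.61491705 0.07058253 0.1       ] [[311.17332197 289.68344933]
 [308.72267258 293.16590311]
 [313.17930862 295.54127022]
 [306.84952059 298.76968994]]
[np.float64(0.637), np.float64(0.632), np.float64(0.637), np.float64(0.633)]
```

Run:
```python
from h import *
a=cv2.cvtColor(cv2.imread("pics/scene0.png"),cv2.COLOR_BGR2GRAY).astype(int); im=cv2.cvtColor(vision.snapshot("scene"),cv2.COLOR_RGB2GRAY).astype(int)
d=np.abs(im-a)>25
for r in range(262,300): print(r,"".join("#" if v else "." for v in d[r,285:345]))
```

```text
262 ............................................................
263 ............................................................
264 ............................................................
265 ............................................................
266 ............................................................
267 ............................................................
268 ............................................................
269 ............................................................
270 ............................................................
271 ............................................................
272 ............................................................
273 ............................................................
274 ............................................................
275 ............................................................
276 ............................................................
277 ............................................................
278 .......................##...............................
[... 669 characters left out ...]
..................................................
290 ............................................................
291 ............................................................
292 ............................................................
293 ............................................................
294 ............................................................
295 ............................................................
296 ............................................................
297 ............................................................
298 ............................................................
299 ............................................................
```

Emit:
{"method": "drive_tool", "body": {"deltas": [[[0,0,12,0],[0,0,24,0],[0,0,24,0]]]}}

```text
t: 3.45
tcp_pos: [0.5947, 0.0806, 0.0692]
tool_rot: [0.707, 0.707, -0.001, -0.001]
force: [0.4, -0.2, 0.1]
finger_gap: 0.998
gripper_force: 0.0
```

```bash
cat > dif.py <<'E'
from h import *
a=cv2.cvtColor(cv2.imread("pics/scene0.png"),cv2.COLOR_BGR2GRAY).astype(int); im=cv2.cvtColor(vision.snapshot("scene"),cv2.COLOR_RGB2GRAY).astype(int)
d=np.abs(im-a)>25
print(manip.sense()["tcp_pos"])
for r in range(274,334): 
    if d[r,285:345].any(): print(r,"".join("#" if v else "." for v in d[r,285:345]))
E
python3 dif.py
```

```text
[0.59496136 0.08061601 0.06978782]
275 ...................#........................................
276 ..................###.......................................
277 ..................#####.....................................
278 ..................#######...................................
279 ..................#########.................................
280 ...................##########...............................
281 .....................#########..............................
282 ......................##########............................
283 ......................##########............................
284 ......................##########............................
285 .......................#########............................
286 ........................########............................
287 ...........................####.............................
329 .....................................................##.....
330 ......................................................##....
331 ......................................................##....
332 ......................................................##....
333 .......................................................##...
```

```bash
sed -i 's/^a=.*/a=cv2.imread("pics\/scene0.png")[:,:,::-1].astype(int); im=vision.snapshot("scene").astype(int)/; s/^d=.*/d=np.abs(im-a).max(2)\/\/10/; s/"#" if v else "."/str(min(v,9)) if v else "."/' dif.py; python3 dif.py | head -45
```

```text
[0.59554614 0.08058869 0.07036289]
274 ..........1..........1...1....1........1...........1........
275 ..............1...231..............1........................
276 .......1..........4963....1....................1......1.....
277 ..................699951.....................1..............
278 .....1............99999851..1....................1....1.....
279 ..................7999999741.........................11.....
280 ..................14999999973....1......1........1..........
281 ....................25999999951.............1.....1........1
282 .......1..............5999999972...1..................1.1...
283 ....1..1.......1.....13999999995.....1...............1......
284 ......................399999999611......1.............1...1.
285 ....1....1.1..........1599999995............................
286 .....1..............1..125999972.................1..........
287 ................1.........25563.1.................1.........
288 ......1.......11............111.............................
289 ..........1......1..1...............1.....1....1........1...
290 .....................
[... 1094 characters left out ...]
...........1................1.....................
308 .................................1......1......1........1...
309 ..1............1.............................1..............
310 .....1.................................1...............1....
311 ................1....................11.....1.....1.........
312 .1......................1.........1.........................
313 ....11.11........................1..........................
314 .1...1......1..........1............1...................1..1
315 1...1........................1..........1...................
317 ........1....................1.....................1.1......
318 .1.........................................................1
```

Emit:
{"method": "drive_tool", "body": {"deltas": [[[0,2,15,0],[0,2,30,0],[0,2,40,0],[0,2,45,0],[0,2,45,0]]]}}

```text
t: 3.97
tcp_pos: [0.5972, 0.0806, 0.0249]
tool_rot: [0.707, 0.707, -0.001, -0.001]
force: [0.1, 0.1, -0.1]
finger_gap: 0.993
gripper_force: 0.0
```

```bash
python3 dif.py
```

```text
[0.59787501 0.08057724 0.02570021]
274 ......1.......1.....1............1..1...1.1...........1...1.
275 ..................12...................................1....
276 ..............1...2763.........1..................1.........
277 ....1..........1..399951.............................1......
278 ........1.........59999841..11...1...1......1.........1.....
279 .......1..........6999999632...............11.....1..11..1..
280 ..................69999999973..1.1......1........1..........
281 ................1.8999999999951......1................1....1
282 .......1.........1999999999999751....1.....1..........1.....
283 ....1....1.......39999999999989981.......1......1.......11..
284 ..........1...1..59999999999989991.1..1.1................1..
285 ....1......1.....5999999999999996...........................
286 1.1..............6999999999999993.......1..........1.1......
287 .................799999999999997..........1.................
288 ..............112999999999999992........................1...
289 ............1...39999999999999911.1.1.1...1.................
290 .........1......49999
[... 2134 characters left out ...]
.1..1................1............1......1........
324 ..........................1.................................
325 ........1.1..........1...........1.......1.1.......1........
326 ...........1.................1......................111.....
327 ...............11....1................1....11........22.....
328 .....1...........................1...........1.......21...11
329 .........................................1...........332....
330 ............1..........1..........1........1..1......133....
331 ...........1..........1.......................1.......331...
332 ......1.......1........1..............1.1.............442...
333 ........1....1..................1..................1..2641..
```

The far fingertip is inside the cup, about 15 mm below its rim, and the cup hasn't moved. I'll go a little deeper and drag the cup out by closing the jaws.

Emit:
{"method": "drive_tool", "body": {"deltas": [[[0,0,8,0],[0,0,8,0]]]}}

```text
t: 4.18
tcp_pos: [0.598, 0.0806, 0.0175]
tool_rot: [0.707, 0.707, -0.0, -0.0]
force: [-0.8, -0.6, -0.2]
finger_gap: 0.997
gripper_force: 0.0
```

Emit:
{"method": "drive_tool", "body": {"deltas": [[[0,0,0,0],[0,0,0,0],[0,0,0,0]]], "jaw": 40, "force": 20}}

```text
t: 4.43
tcp_pos: [0.5985, 0.0806, 0.0184]
tool_rot: [0.707, 0.707, 0.0, 0.0]
force: [-0.2, 0.4, 0.5]
finger_gap: 0.599
gripper_force: 0.0
```

```bash
cat > cup.py <<'E'
from h import *
# bright white rim/cup pixels newly brighter than table, in a window under the shelf
a=cv2.imread("pics/scene0.png")[:,:,::-1].astype(int); im=vision.snapshot("scene").astype(int)
cv2.imwrite("pics/s_last.png",im[:,:,::-1])
print(manip.sense()["tcp_pos"],manip.sense()["finger_gap"])
d=np.abs(im-a).max(2)//10
for r in range(276,334,2): print(r,"".join(str(min(v,9)) if v>1 else "." for v in d[r,280:350]))
E
python3 cup.py
```

```text
[0.59842647 0.08057335 0.01841012] 0.5122610378649316
276 ......................................................................
278 ........................277553........................................
280 .......................39999998863....................................
282 .......................599999999999642................................
284 .......................49999999999957995..............................
286 ........................7999999999999993..............................
288 ........................6999999999999992..............................
290 ........................27999999999999886.............2...............
292 ...................4...2233227999999988998............................
294 ...................42.2223333.7887799888875...........................
296 ...................574.22333443.25423998882...........................
298 ...................57763.3343343422...996.............................
300 ...................5876653..4477654467................................
302 ..................268665542...3454677522...........................
[... 546 characters left out ...]
....442...222222.2.......................................
320 ..................79633222222.2.......................................
322 ..................269997643334........................................
324 .....................244555432........................................
326 ......................................................................
328 ..........................................................32..........
330 ...........................................................33.........
332 ...........................................................452........[ WARN:0@0.359] global loadsave.cpp:1063 imwrite_ Unsupported depth image for selected encoder is fallbacked to CV_8U.
```

Emit:
{"method": "drive_tool", "body": {"deltas": [[[0,-6,0,0],[0,-12,0,0],[0,-18,0,0],[0,-24,0,0],[0,-24,0,0]]], "jaw": 20}}

```text
t: 4.9
tcp_pos: [0.5715, 0.0808, 0.0178]
tool_rot: [0.707, 0.707, -0.001, -0.001]
force: [0.3, 0.0, -0.6]
finger_gap: 0.238
gripper_force: 0.1
```

Run:
```python
from h import *
print(manip.sense()["tcp_pos"],manip.sense()["finger_gap"],manip.sense()["gripper_force"])
im=vision.snapshot("scene")[:,:,::-1]; t=vision.snapshot("top")[:,:,::-1]
c=cv2.resize(im[180:330,240:370],None,fx=3,fy=3,interpolation=cv2.INTER_CUBIC);d=cv2.resize(t[120:270,180:290],None,fx=3,fy=3,interpolation=cv2.INTER_CUBIC)
cv2.imwrite("pics/g.png",np.clip(np.hstack([c,d]).astype(float)*1.5,0,255).astype(np.uint8))
```

```text
[0.57149098 0.08077715 0.01780506] 0.23781185362455437 0.08151013408678409
```

View pics/g.png

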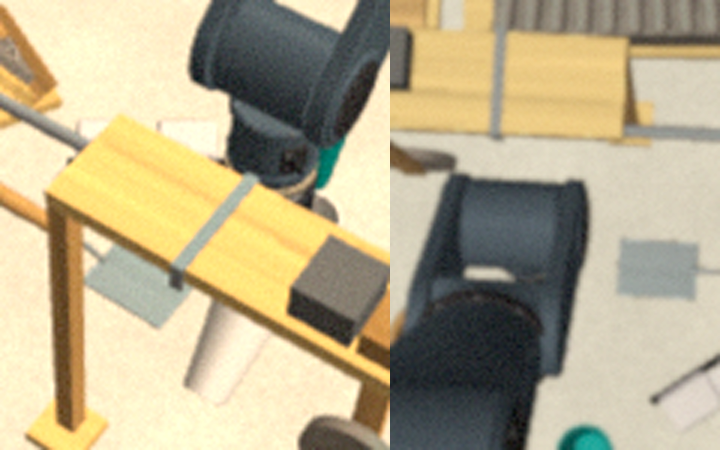

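The cup came out from under the rail but is leaning towards the robot, with its foot at about scene (308,310). Pinching its near wall between the flat pads should right it.

Emit:
{"method": "drive_tool", "body": {"deltas": [[[0,0,0,0],[0,0,0,0],[0,0,0,0],[0,0,0,0]]], "jaw": 0, "force": 20}}

```text
t: 5.33
tcp_pos: [0.5744, 0.0805, 0.018]
tool_rot: [0.707, 0.707, 0.0, 0.0]
force: [0.1, 0.0, 0.1]
finger_gap: -0.002
gripper_force: 0.0
```

```bash
cat > asc.py <<'E'
from h import *
import sys
# print a coarse mask of light, unsaturated (cup) pixels in a window
n,x,y,w,h=sys.argv[1],*map(int,sys.argv[2:6])
im=vision.snapshot(n); print({k:np.round(manip.sense()[k],4) for k in("tcp_pos","finger_gap","gripper_force")})
hs=cv2.cvtColor(im,cv2.COLOR_RGB2HSV)
for r in range(y,y+h,2): print(r,"".join("#" if (s<42 and v>95) else("o" if v<60 else ".") for s,v in hs[r,x:x+w,1:]))
E
python3 asc.py scene 280 250 80 76
```

```text
{'tcp_pos': array([0.5743, 0.0806, 0.018 ]), 'finger_gap': np.float64(0.0005), 'gripper_force': np.float64(0.0338)}
250 ................................#####...........................................
252 ...............................####.............................................
254 .............................#####..............................................
256 ...........................#####................................................
258 ..........................####..................................................
260 ........................#####...................................................
262 ......................#####.....................................................
264 ####.................#####......................................................
266 #######............#####........................................................
268 ###########......#####..........................................................
270 ##############...oo.............................................................
272 ################.ooo.........................
[... 1545 characters left out ...]
....................
310 ................................................................................
312 ................................................................................
314 ................................................................................
316 ................................................................................
318 ................................................................................
320 ................................................................................
322 ...............................................................oo...............
324 ..............................................................oooo.ooo.ooo......
```

```bash
cat > asc.py <<'E'
from h import *
import sys
n,x,y,w,h=sys.argv[1],*map(int,sys.argv[2:6]); st=int(sys.argv[6]) if len(sys.argv)>6 else 2
im=cv2.GaussianBlur(vision.snapshot(n),(3,3),0).astype(int); s=manip.sense(); print(s["tcp_pos"].round(4),s["finger_gap"].round(3),s["gripper_force"].round(1))
# letters: B bright-grey (cup), . table-like (warm), w wood, o dark, s shaded grey
def ch(p):
    r,g,b=p; v=max(p); sat=(v-min(p))/max(v,1)
    if v<55: return "o"
    if sat>.42: return "w"
    if sat<.20: return "B" if v>130 else "s"
    return "."
for r in range(y,y+h,st): print(r,"".join(ch(p) for p in im[r,x:x+w]))
E
python3 asc.py scene 280 266 70 60; python3 -c "
from h import *
im=vision.snapshot('scene'); print(im[305,300:312].tolist(), im[315,340].tolist(), im[310,330].tolist())"
```

```text
[[179, 163, 139], [156, 145, 121], [117, 110, 96], [103, 93, 82], [118, 106, 97], [132, 123, 106], [145, 133, 115], [155, 141, 126], [166, 153, 135], [172, 157, 138], [180, 164, 144], [188, 170, 149]] [172, 156, 131] [177, 162, 135]Traceback (most recent call last):
  File "asc.py", line 4, in <module>
    im=cv2.GaussianBlur(vision.snapshot(n),(3,3),0).astype(int); s=manip.sense(); print(s["tcp_pos"].round(4),s["finger_gap"].round(3),s["gripper_force"].round(1))
                                                                                                              ^^^^^^^^^^^^^^^^^^^^^
AttributeError: 'float' object has no attribute 'round'
```

```bash
cat > asc.py <<'E'
from h import *
import sys
n,x,y,w,h=sys.argv[1],*map(int,sys.argv[2:6]); st=int(sys.argv[6]) if len(sys.argv)>6 else 2
im=cv2.GaussianBlur(vision.snapshot(n),(3,3),0).astype(int); s=manip.sense(); print(s["tcp_pos"],s["finger_gap"],s["gripper_force"])
def ch(p):
    v=max(p); sat=(v-min(p))/max(v,1)
    return "w" if sat>.42 else "." if .2<sat and 165<v<186 else chr(ord('a')+v//12)
for r in range(y,y+h,st): print(r,"".join(ch(p) for p in im[r,x:x+w]))
E
python3 asc.py scene 280 268 70 56
```

```text
[0.57419424 0.08059033 0.01797431] 0.0020242515448781685 0.03317932570098492
268 kkkkkkkkkjjiiwwwhiijkklwwwwwwwwwwwwwwwwwwwwwwwwwwwwwwwwwwwwwwwlihhhhhh
270 kkkkkkkkkkkkkjihgfefgiwwwwwwwwwwwwwwwwwwwwwwwwwwwwwwwwwwwwwwwjihhhhhhh
272 kkkkkkkkkkkkkkkjhfeefgwwwwwwwwwwwwwwwwwwwwwwwwwwwwwwwwwwwwwkihhhhhhhhh
274 kkkkkkkkkkkkkkkjhfeeghihwwwwwwwwwwwwwwwwwwwwwwwwwwwwwwwwwwjhhhhhhhhhhh
276 kkkkkkkkkkkkkkkkjihghjkklkjwwwwwwwwwwwwwwwwwwwwwwwwwwwwwwgfgghhhhhhhhh
278 kkkkkkkkkkkkkkkkkkkkkkln...nlkwwwwwwwwwwwwwwwwwwwwwwwwwwwfdddefgghhhhh
280 kkkkkkkkkkkkkkkkkkkklmn.......mjiwwwwwwwwwwwwwwwwwwwwwwwweccddddeefggh
282 mlkkkkkkkkkkkkkkkklmn........nljiijjjwwwwwwwwwwwwwwwwwwwwdccddddddddef
284 ..nmlkkkkkkkkkkkkmn.........nljiijkllllkjwwwwwwwwwwwwwwwweddccdddddddd
286 .....nmlkkkkkkkln...........mkiijklmmn....mljwwwwwwwwwwwwwwwwedcccdddd
288 .........mlkklm............nkjijklmmnnopppp..nlkiwwwwwwwwwwwwwwweddcdd
290 ..........................nljijklmmn..ppppqpppp..mkwwwwwwwwwwwwwwwwwed
292 ..........................mjijkllmn...ppppqppp....nnmljwwwwwwwwwwwwwww
294 .........................nkjjkllmn.o.ppppppp
[... 376 characters left out ...]
.........................
306 .....................mkjklmno.ppppppp.................................
308 .....................nmllmn..pppppp...................................
310 .........................nmn..pppp....................................
312 ............................nnn.......................................
314 .................................nn...................................
316 ......................................................................
318 .................ppp............................................mllkkk
320 ...................pppp....ppp................................mjhggggh
322 ...................ppp.....ppp...p..........................nlhffffffg
```

Run:
```python
from h import *
np.set_printoptions(suppress=True,precision=3)
for p in((311,312.5),(301,306),(308,309)):print(p,plane("scene",p,0),plane("scene",p,.02))
# predicted outline for cup lying along -x with foot at xf, and upright cups
def circ(c,u,v,r): 
    a=np.linspace(0,2*np.pi,60)[:,None]; return np.array(c)+r*(np.cos(a)*u+np.sin(a)*v)
for tilt in(0,.2,.4,.6,.8,1.0,1.3,1.44):
    # pivot on near foot edge at x=xe; axis dir
    ax=np.array([-np.sin(tilt),0,np.cos(tilt)]); ex=np.array([np.cos(tilt),0,np.sin(tilt)]); ey=np.array([0,1,0])
    xe=.622
    c=np.array([xe,.08,0])+.02*ex
    F=proj("scene",circ(c,ex,ey,.02)); Rm=proj("scene",circ(c+.085*ax,ex,ey,.031))
    print(tilt,"foot",F.min(0),F.max(0),"rim",Rm.min(0),Rm.max(0))
```

```text
(311, 312.5) [0.643 0.086 0.   ] [0.654 0.091 0.02 ]
(301, 306) [0.64  0.054 0.   ] [0.652 0.06  0.02 ]
(308, 309) [0.638 0.075 0.   ] [0.649 0.08  0.02 ]
0 foot [301.439 304.425] [316.731 317.821] rim [298.518 282.417] [323.518 303.622]
0.2 foot [301.655 304.257] [316.827 316.155] rim [302.225 278.444] [326.789 296.721]
0.4 foot [302.095 303.974] [317.008 314.19 ] rim [305.956 275.386] [329.801 290.549]
0.6 foot [302.725 303.499] [317.265 312.117] rim [309.488 273.146] [332.476 285.59 ]
0.8 foot [303.5   302.684] [317.64  310.185] rim [312.652 271.485] [334.732 282.337]
1.0 foot [304.352 301.368] [318.119 308.675] rim [315.269 270.18 ] [336.538 281.158]
1.3 foot [305.655 298.547] [319.045 307.367] rim [317.9   269.266] [338.371 282.906]
1.44 foot [306.231 297.105] [319.562 307.039] rim [318.559 269.54 ] [338.831 284.809]
```

Emit:
{"method": "drive_tool", "body": {"deltas": [[[0,0,-8,0],[0,0,-16,0],[0,0,-24,0],[0,0,-24,0]]]}}

```text
t: 5.87
tcp_pos: [0.5758, 0.0805, 0.0443]
tool_rot: [0.707, 0.707, 0.001, 0.002]
force: [0.6, -1.2, 0.4]
finger_gap: 0.001
gripper_force: 0.0
```

```bash
python3 asc.py scene 280 276 70 50 3
```

```text
[0.575386   0.08055442 0.04362772] 0.0042624349478783356 0.0
276 kkkkkkkkkkkkkkkkjihghjkklkjwwwwwwwwwwwwwwwwwwwwwwwwwwwwwwgfgghhhhhhhhh
279 kkkkkkkkkkkkkkkkkkkkklm......mljwwwwwwwwwwwwwwwwwwwwwwwwweccddeefghhhh
282 mlkkkkkkkkkkkkkkkklmn...........nljiiwwwwwwwwwwwwwwwwwwwwdcccddccdddef
285 ....nmlkkkkkkkkkln.............nkjjklmnnmlkwwwwwwwwwwwwwwwwedddddddddd
288 .........mlkklm...............mkjklmn..pqqqqpomkjwwwwwwwwwwwwwwwfdddcc
291 ............................nljjkmn...pqqrrrrrrqq.nljwwwwwwwwwwwwwwwww
294 ...........................nkjklmn..pqqrrrrrrqqqp......nmkjwwwwwwwwwww
297 ..........................mkklmn..pqqrrrrrrqqp..............nmljwwwwww
300 ........................nlkkln..pqqrrrrrqqqpp.....................mljw
303 .......................mkjjkm..qqrrrrrqqp.............................
306 .......................nlihhhhijmoqqqqp...............................
309 ..........................mkjhhhghikn.................................
312 ..............................nmlkjjkm................................
315 ......................................................................
318 ..................ppp......p....................................mllkkk
321 ...................ppp.....pp................................mjhfffggh
324 ...........p..ppp..........pp.......p......................mjgeeeeeeee
```

Emit:
{"method": "drive_tool", "body": {"deltas": [[[0,0,-35,0],[0,0,-70,0],[-25,-15,-100,0],[-60,-30,-110,0],[-100,-40,-110,0]]], "jaw": 85}}

```text
t: 6.33
tcp_pos: [0.5351, -0.0193, 0.1554]
tool_rot: [0.706, 0.708, 0.002, 0.003]
force: [0.8, -1.1, -0.4]
finger_gap: 0.709
gripper_force: 0.0
```

Emit:
{"method": "drive_tool", "body": {"deltas": [[[-40,0,0,0],[-80,0,0,0],[-120,0,0,0],[-120,0,0,0]]]}}

```text
t: 6.67
tcp_pos: [0.5356, -0.1472, 0.1527]
tool_rot: [0.709, 0.705, -0.0, 0.003]
force: [1.0, 1.0, 0.5]
finger_gap: 0.997
gripper_force: 0.0
```

```bash
python3 asc.py scene 280 276 60 42 3;  python3 - <<'E'
from h import *
a=cv2.imread("pics/top0.png")[:,:,::-1].astype(int); im=vision.snapshot("top").astype(int)
cv2.imwrite("pics/top2.png",im[:,:,::-1].astype(np.uint8))
d=np.abs(im-a).max(2)//10
for r in range(165,250,2): print(r,"".join(str(min(v,9)) if v>1 else "." for v in d[r,200:262]))
E
```

```text
[ 0.53468464 -0.14354996  0.15230376] 0.9952547253601013 0.0
276 kkkkkkkkkkkkkkkkjihhhjklllkwwwwwwwwwwwwwwwwwwwwwwwwwwwwwwhfg
279 kkkkkkkkkkkkkkkkkkkklln......nlkwwwwwwwwwwwwwwwwwwwwwwwwwedd
282 mlkkkkkkkkkkkkkkkllm..............nmkwwwwwwwwwwwwwwwwwwwwddc
285 ....nmlkkkkkkkkkmn.................mkjkkkkjwwwwwwwwwwwwwwwwe
288 .........nlkkln..................nljjkmn......mljwwwwwwwwwww
291 ................................mkjklmno.pqqrrrrrq.mkjwwwwww
294 ..............................nlkklmn..pqqrrrrrrrrqqq..nmkjw
297 .............................mkklmn..pqqrrrrrrrrqqp.........
300 ............................mkklnoppqqrrrrrrrqqq............
303 ..........................nlklm..pqqrrrrrrrqqp..............
306 ..........................lihhijkmpqrrrrqqp.................
309 ...........................nljhhhhhikn.qp...................
312 ........................pp.....mkjihhikm....................
315 ....pp........ppp.ppp.pppppp..ppp...........................
165 ..............................................................
167 ..........................................................
[... 2051 characters left out ...]
..............................
231 ..............................................................
233 ..............................................................
235 ..............................................................
237 ..............................................................
239 ..............................................................
241 ..............................................................
243 ..............................................................
245 ..............................................................
247 ..............................................................
249 ..............................................................
```

Run:
```python
from h import *
np.set_printoptions(suppress=True,precision=4)
print("foot",plane("top",(234.5,187),.02),"rim",plane("top",(231.2,211.5),.031), [plane("top",(c,210),.031)[1] for c in(223,239.5)])
a=cv2.imread("pics/top2.png").astype(int)
g=a.max(2)//12
for r in range(180,220,2): print(r,"".join(chr(97+v) for v in g[r,215:250]))
```

```text
foot [0.6436 0.0821 0.02  ] rim [0.5598 0.0908 0.031 ] [np.float64(0.11796430213734649), np.float64(0.06334529327718183)]
180 mmmmmmmmmmmmmmmmmmmmmmnmmmmmmmmmmmm
182 mmmmmmmmmmmmmmmmmmmmmmmmmmmmmmmmmmm
184 mmmmmmmmmmmmmmmmmmmmmmmmmmmmmmmmmmm
186 mmmmmmmmmmmmmmmmmllmlmmmmmmmmmmmmmm
188 mmmmmmmmmmmmnnnnmmlkjjklmmmmmmmmmmm
190 mmmmmmmmmmmnnnnnmmlkjijlmmmmmmmmmmm
192 mmmmmmmmmmmnnnnnmmlkjiilmmmmmmmmmmm
194 mmmmmmmmmmmnnnnnmmlkjiikmmmmmmmmmmm
196 mmmmmmmmmmnnnnnnmllkjiiklmmmmmmmmmm
198 mmmmmmmmmmnnnnnmmllkjiijlmmmmmmmmmm
200 mmmmmmmmmnnnnnnmmllkjiijllmmmmmmmmm
202 mmmmmmmmmnnnnnnmmllkjiijlmmmmmmmmmm
204 mmmmmmmmnnnnnnnmmlkjjiiilmmmmmmmmmm
206 mmmmmmmmnnnnnnmmmlkkjihikmmmmmmmmmm
208 mmmmmmmmnnnnnnmmmlkjjihiklmmmmmmmmm
210 mmmmmmmmmmmmmmmmmllkkjiiklmmmmmmmmm
212 mmmmmmkjjjjkllmnnnnnnmlkklmmmmmmmmm
214 mmmmmmmmllllmmmmnnnnnnmmmmmmmmmmmmm
216 mmmmmmmmmmmmmmmmmmmmmmmmmmmmmmmmmmm
218 mmmmmmmmmmmmmmmmmmmmmmmmmmmmmmmmmmm
```

The cup now lies out in the open, mouth towards the robot: rim centre about (0.559, 0.0915), foot about (0.644, 0.089). I'll grip it across the rim, where only two points touch, and lift it so that its foot swings down.

Emit:
{"method": "drive_tool", "body": {"deltas": [[[30,0,0,0.12],[60,0,0,0.24],[90,0,0,0.36],[120,0,0,0.48],[150,0,0,0.6]]]}}

```text
t: 7.18
tcp_pos: [0.5329, 0.0138, 0.1519]
tool_rot: [0.885, 0.465, -0.0, -0.001]
force: [0.7, 0.1, -0.1]
finger_gap: 0.996
gripper_force: 0.0
```

Emit:
{"method": "drive_tool", "body": {"deltas": [[[18,-4,0,0.12],[36,-9,0,0.24],[54,-13,0,0.36],[72,-18,0,0.48],[88,-22,0,0.6]]]}}

```text
t: 7.6
tcp_pos: [0.5645, 0.0989, 0.1519]
tool_rot: [0.983, 0.183, -0.001, -0.0]
force: [0.3, 0.8, 0.4]
finger_gap: 0.992
gripper_force: 0.0
```

Emit:
{"method": "drive_tool", "body": {"deltas": [[[0,0,10,0.12],[0,0,20,0.24],[0,0,30,0.36],[0,0,30,0.37],[0,0,30,0.37]]]}}

```text
t: 8.02
tcp_pos: [0.5642, 0.0972, 0.1215]
tool_rot: [1.0, 0.003, -0.001, -0.0]
force: [-0.3, -0.6, -0.3]
finger_gap: 0.997
gripper_force: 0.0
```

Emit:
{"method": "drive_tool", "body": {"deltas": [[[3,6,30,0],[3,6,60,0],[3,6,90,0],[3,6,108,0],[3,6,108,0]]]}}

```text
t: 8.43
tcp_pos: [0.5656, 0.0902, 0.011]
tool_rot: [1.0, 0.002, -0.004, -0.0]
force: [-1.1, 0.6, -0.4]
finger_gap: 0.998
gripper_force: 0.0
```

Emit:
{"method": "drive_tool", "body": {"deltas": [[[0,0,0,0],[0,0,0,0],[0,0,0,0],[0,0,0,0]]], "jaw": 40, "force": 20}}

```text
t: 8.77
tcp_pos: [0.57, 0.0898, 0.0158]
tool_rot: [1.0, 0.001, 0.002, -0.0]
force: [-0.1, 0.7, 2.7]
finger_gap: 0.476
gripper_force: 1.4
```

```bash
python3 asc.py scene 280 282 60 36 3; python3 -c "
from h import *
s=manip.sense(); print(s['tcp_pos'],s['finger_gap'],s['gripper_force'],s['force'],s['q'])"
```

```text
[0.56990444 0.08992632 0.01576369] 0.47209679522740017 1.6172009892761707
282 mlkkkkkkkkkkkkkkkklmn.............nmkwwwwwwwwwwwwwwwwwwwwddd
285 ...nmmlkkkkkkkkkln.................nljjkkjjwwwwwwwwwwwwwwwwe
288 .........mlkklm...................mkjklmn....nmkjwwwwwwwwwww
291 ................................nkjjkmn...pqqqrrrqomkwwwwwww
294 ...............................mkjklm...pqqrrrrrrrqqp..nlkiw
297 .............................nljklmn..pqqqrrrrrqqqpp........
300 ............................mkklmnoppqqrrrrrrqqp............
303 ..........................nlkkln..pqqrrrrrqqqp..n...........
306 ..........................ljhhhikmoqrrrrqqp.................
309 ...........................nlihhhghikmpp...n................
312 ...............................mkjhhhhilnn..................
315 ............................................................
[0.56990444 0.08992632 0.01576369] 0.47209679522740017 1.6172009892761707 [0.45099571 1.29178159 2.89948022] [-3.74069185e-02  7.20138300e-01  1.68846463e+00  7.96415463e-04
  7.29759950e-01  1.53193768e+00]
```

The jaws met the cup above its widest point, so the fingertips stand higher than the nominal TCP, which agrees with the earlier view (about 40 mm up when open). I'll reopen and go lower carefully, watching the force.

Emit:
{"method": "drive_tool", "body": {"deltas": [[[0,0,-6,0],[0,0,-6,0],[0,0,-6,0],[0,0,0,0]]], "jaw": 85}}

```text
t: 9.15
tcp_pos: [0.5698, 0.0895, 0.0151]
tool_rot: [1.0, 0.0, 0.001, 0.0]
force: [-0.5, -0.9, -0.5]
finger_gap: 0.99
gripper_force: 0.0
```

Emit:
{"method": "drive_tool", "body": {"deltas": [[[0,0,6,0],[0,0,12,0],[0,0,15,0],[0,0,18,0]]]}}

```text
t: 9.48
tcp_pos: [0.568, 0.0896, -0.0051]
tool_rot: [1.0, 0.0, -0.001, -0.0]
force: [0.2, 0.1, -0.8]
finger_gap: 0.996
gripper_force: 0.0
```

Emit:
{"method": "drive_tool", "body": {"deltas": [[[0,0,0,0],[0,0,0,0]]]}}

```text
t: 9.65
tcp_pos: [0.5684, 0.0896, -0.0044]
tool_rot: [1.0, 0.0, -0.0, -0.0]
force: [0.3, 0.5, -0.5]
finger_gap: 0.997
gripper_force: 0.0
```

Emit:
{"method": "drive_tool", "body": {"deltas": [[[0,0,3,0],[0,0,6,0],[0,0,6,0]]]}}

```text
t: 9.9
tcp_pos: [0.5683, 0.0896, -0.0104]
tool_rot: [1.0, 0.0, -0.0, -0.0]
force: [-0.5, 0.4, 0.3]
finger_gap: 0.994
gripper_force: 0.0
```

Emit:
{"method": "drive_tool", "body": {"deltas": [[[0,0,0,0],[0,0,0,0],[0,0,0,0]]], "jaw": 45}}

```text
t: 10.15
tcp_pos: [0.5686, 0.0898, -0.0094]
tool_rot: [1.0, 0.0, -0.0, -0.0]
force: [-2.1, 0.2, 3.7]
finger_gap: 0.688
gripper_force: 20.0
```

Emit:
{"method": "drive_tool", "body": {"deltas": [[[0,0,-25,0],[0,0,-50,0],[0,0,-80,0],[0,0,-110,0],[0,0,-140,0]]]}}

```text
t: 10.57
tcp_pos: [0.5682, 0.0896, 0.1313]
tool_rot: [1.0, 0.0, -0.0, -0.0]
force: [-0.0, -0.5, 0.0]
finger_gap: 0.686
gripper_force: 20.5
```

Emit:
{"method": "drive_tool", "body": {"deltas": [[[-30,0,0,0],[-60,0,0,0],[-60,0,0,0]]]}}

```text
t: 10.82
tcp_pos: [0.5001, 0.0902, 0.1298]
tool_rot: [1.0, 0.001, -0.005, -0.0]
force: [-0.9, -1.0, -0.2]
finger_gap: 0.683
gripper_force: 20.4
```

Run:
```python
from h import *
s=manip.sense();print(s["tcp_pos"],s["finger_gap"],s["gripper_force"],s["force"])
p=s["tcp_pos"]; q=proj("scene",p)[0];print(q)
im=vision.snapshot("scene")
x,y=int(q[0])-45,int(q[1])-50
for r in range(y,y+100,3): print(r,"".join("w" if (lambda v,m:(v-m)/max(v,1)>.42)(max(c),min(c)) else chr(97+max(c)//12) for c in im[r,x:x+95].astype(int)))
print(x)
```

```text
[0.50014479 0.09024692 0.12982441] 0.6829781311917669 20.402488466352224 [-0.91971675 -0.98691489 -0.20682377]
[342.82939398 245.85557983]
195 oooooooooooooooooooooooooopomighlopookebwbbbccdeeffgggggggghhiijihgedcdloooooopoooopooooooooooo
198 ooooooooooooooooooooooooonjffggffilmnibbwbwbbwbbcccdccddeedddddddcccccinooooooooooooppooooooooo
201 oooooooooooooooooooooooojdbcccdcdeeecbbbwbwbbwwbwwwwbbbbbcbwcbccbbbbcfmoooooppoppooopppooooooop
204 oooopooooooooooonooooooojcwbbcfedfkgcbwbbbbbbwbawbwbwbbccbwcbcbcccccdkoooopopoooooooopoooppppop
207 ppooooooooooooooooooooookecwcccbbgnmiewbwwwaabbwbbwbwbbwcbccwbcbcccdinppoooopooppopoooopopooooo
210 ooooooooooooooopoopooooolgbbwccbwenoonhcwbcccbbwwbwbbbcbbbcbcccbbcccgmoppppoooooppooooooppoooop
213 ooooooooooooopoooooooooonhbwbccdcdhlmiebbwwcbcbcbbwbabcbcwwbbwwcbbdffimopoppoooppoooooopoooppop
216 opoopoopooopooooooooooooojebbbbbddcbwwcwawwcwwwwbcwcbabbcbbwbbcbbbbcdffgghjiecdglooppoooooooooo
219 oooononooooooooooppooooppoonmnmhwwwwbbbbwwwwwwwwwbbwbbwwcccbwwwbbfnnjecccdeffggjnopoooopopooooo
222 pppppppppppppppoooooppoooooooponhccdcwcwwwwwwwwwwwwwwwbbc
[... 1742 characters left out ...]
 ihghkkklljwwwwwwwwwwwwwwwwwwwwwwwwwwwwwwfeghhhhhhhhhhhhhhhhhhhhhhhhhggfhwwwwwwwwwwwwwwwwwwwwwww
279 kkkklmoooooonljwwwwwwwwwwwwwwwwwwwwwwwwwdcdcddefghhhhhhhhhhhhhhhhhgfffwwwwwwwwwwwwwwwwwwwwwwwww
282 kkmooooooooooooopnmkwwwwwwwwwwwwwwwwwwwfcdccddcdcdddfghhhhhhhhhhgfffwwwwwwwwwwwwwwwwwwwwwwwwwww
285 nooooooooooooooooooopoonljwwwwwwwwwwwwwwwwddddcddcdcddcddefghhgfffwwwwwwwwwwwwwwwwwwwwwwwwwwwww
288 ooooooooooooppoooooooooopopomljwwwwwwwwwwwwwwwwdcddcdddddddcdfffwwwwwwwwwwwwwwwwwwwwwwwwwwwwwww
291 ooooooooooooooooooooooppooooopoopnljwwwwwwwwwwwwwwwwwdcdcccdegwwwwwwwwwwwwwwwwwwwwwwwwwwwwwwwww
294 oooopooooooonooooooooooooooopppopooppoonkwwwwwwwwwwwwwwwwfcfwwwwwwwwwwwwwwwwwwwwwwwwwwwwwwwwwww
297
```

Emit:
{"method": "drive_tool", "body": {"deltas": [[[-20,10,-20,0],[-40,25,-40,0],[-60,40,-40,0],[-70,50,-40,0],[-70,50,-40,0]]]}}

```text
t: 11.28
tcp_pos: [0.437, 0.0384, 0.1703]
tool_rot: [1.0, -0.0, -0.001, 0.0]
force: [0.4, 0.9, -0.0]
finger_gap: 0.684
gripper_force: 20.6
```

Run:
```python
from h import *
s=manip.sense();print(s["tcp_pos"],s["finger_gap"],s["gripper_force"],s["force"])
q=proj("scene",s["tcp_pos"])[0];print(q)
im=vision.snapshot("scene")[:,:,::-1]; x,y=int(q[0])-50,int(q[1])-60
cv2.imwrite("pics/i.png",np.clip(cv2.resize(im[y:y+120,x:x+100],None,fx=5,fy=5,interpolation=cv2.INTER_CUBIC).astype(float)*1.5,0,255).astype(np.uint8)); print(x,y)
```

```text
[0.43704344 0.03842553 0.17032489] 0.6842681543878285 20.59723572805524 [ 0.35825911  0.93592728 -0.00951863]
[337.90620021 212.29691154]
287 152
```

View pics/i.png

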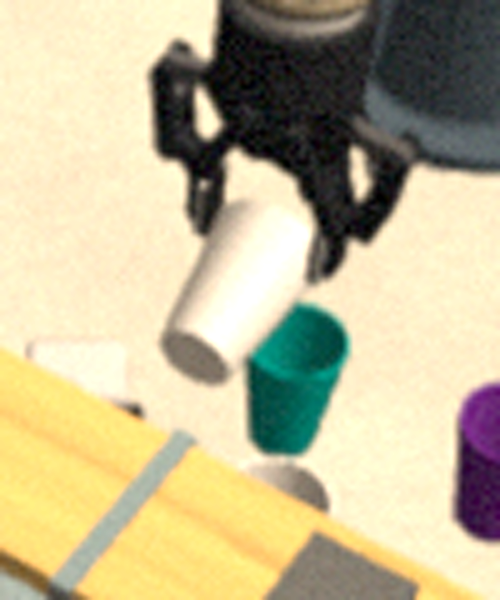

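The cup is still lying stiffly in the pads, foot towards the camera at crop (195,355). I'll take it to a clear spot, low over the table, and ease the jaws open in small steps so that gravity swings the foot down.

Emit:
{"method": "drive_tool", "body": {"deltas": [[[32,-19,0,0],[64,-38,0,0],[96,-57,5,0],[128,-77,35,0],[128,-77,70,0]]]}}

```text
t: 11.75
tcp_pos: [0.5787, 0.12, 0.1028]
tool_rot: [1.0, 0.001, 0.01, -0.001]
force: [1.4, -0.9, -0.9]
finger_gap: 0.683
gripper_force: 20.7
```

Emit:
{"method": "drive_tool", "body": {"deltas": [[[0,0,15,0],[0,0,15,0],[0,0,15,0]]], "jaw": 58.5}}

```text
t: 12.0
tcp_pos: [0.5669, 0.1173, 0.0837]
tool_rot: [1.0, 0.001, -0.001, -0.0]
force: [-0.6, -0.4, -0.5]
finger_gap: 0.686
gripper_force: 18.8
```

Emit:
{"method": "drive_tool", "body": {"deltas": [[[0,0,0,0],[0,0,0,0]]], "jaw": 58.8}}

```text
t: 12.17
tcp_pos: [0.5682, 0.1166, 0.0867]
tool_rot: [1.0, 0.0, 0.002, -0.0]
force: [0.8, -0.3, 0.1]
finger_gap: 0.686
gripper_force: 15.4
```

Emit:
{"method": "drive_tool", "body": {"deltas": [[[0,0,0,0],[0,0,0,0]]], "jaw": 59.6}}

```text
t: 12.33
tcp_pos: [0.5676, 0.1165, 0.0866]
tool_rot: [1.0, 0.0, 0.002, -0.0]
force: [0.1, 0.1, -0.5]
finger_gap: 0.701
gripper_force: 3.0
```

Emit:
{"method": "drive_tool", "body": {"deltas": [[[0,0,0,0],[0,0,0,0]]], "jaw": 59.9}}

```text
t: 12.5
tcp_pos: [0.567, 0.1165, 0.0858]
tool_rot: [1.0, 0.0, 0.001, -0.0]
force: [0.4, -0.4, -1.2]
finger_gap: 0.699
gripper_force: 0.0
```

```bash
python3 asc.py scene 285 270 80 50 3
```

```text
[0.56687547 0.11650391 0.08559152] 0.7031218296465782 0.0
270 kkkkkkkkjihgfefgiwwwwwwwwwwwwwwwwwwwwwwwwwwwwwwwwwwwwwwwjhhhhhhhhhhhhhhhhhhhhhhh
273 kkkkkkkkkkjhfeefgwwwwwwwwwwwwwwwwwwwwwwwwwwwwwwwwwwwwlihhhhhhhhhhhhhhhhhhhhhhhhh
276 kkkkkkkkkkkjihghjkklkjwwwwwwwwwwwwwwwwwwwwwwwwwwwwwwhffghhhhhhhhhhhhhhhhhhhhhhhh
279 kkkkkkkkkkkkkkkklm......mljwwwwwwwwwwwwwwwwwwwwwwwwweddddeefgghhhhhhhhhhhhhhhhgg
282 kkkkkkkkkkkkklmn.............nmkjwwwwwwwwwwwwwwwwwwwdcdddddddddefgghhhhhhhhhggfg
285 mlkkkkkkkkkln......................mljwwwwwwwwwwwwwwwwedddddddcccdddeefggggffgww
288 ....mlkklm.............................nmljwwwwwwwwwwwwwwwwedcccddccddcddefgwwww
291 .............................................nljwwwwwwwwwwwwwwwwweddddddegwwwwww
294 ..................................................nmkjwwwwwwwwwwwwwwwwfwwwwwwwww
297 .......................................................nmljwwwwwwwwwwwwwwwwwwwww
300 .............................................................mljwwwwwwwwwwwwwwww
303 ..................................................................nmkiwwwwwwwwww
306 .......................................................................nmljwwwww
309 ..........................................................................mjwwww
312 .........................................................................njwwwww
315 ........................................................................nkwwwwww
318 ..........................................................nmllkkkllmmn.nkwwwwwww
```

Emit:
{"method": "drive_tool", "body": {"deltas": [[[0,0,0,0],[0,0,0,0],[0,0,0,0]]], "jaw": 50, "force": 20}}

```text
t: 12.8
tcp_pos: [0.5666, 0.1166, 0.085]
tool_rot: [1.0, 0.0, -0.0, -0.0]
force: [0.1, -0.7, -0.7]
finger_gap: 0.586
gripper_force: 0.0
```

Run:
```python
from h import *
print(proj("scene",[[.567,.1165,z] for z in(0,.03,.085)]))
a=cv2.imread("pics/top0.png")[:,:,::-1].astype(int); im=vision.snapshot("top").astype(int)
d=np.abs(im-a).max(2)//10
for r in range(150,232,3): print(r,"".join(str(min(v,9)) if v>1 else "." for v in d[r,170:262]))
```

```text
[[334.86255558 296.96286511]
 [335.9712939  290.65473024]
 [338.11219073 278.47415909]]
150 ............................................................................................
153 ............................................................................................
156 ............................................................................................
159 ............................................................................................
162 ............................................................................................
165 ............................................................................................
168 ............................................................................................
171 ..........................................................2355554432........................
174 .......................................................245666565544332......................
177 ......25899998642222323556666665433333333333333346899972356666543222222.....................
180 .....489999999999999999999999999999999
[... 1003 characters left out ...]
.....................
213 9999999999999995...................3567999999999999999995...................................
216 999999999999997...........................269999999999984...................................
219 999999999999984...........................37999999999995....................................
222 99999888999999887777777877766788999887776689999999999983.22.................................
225 9998888898888766556799999999888767899999999999899999996.....................................
228 99988888888876679999999999999999876799999989899999999962.......22...........................
231 9999999999885799998999999999999999979999999888899999984.....................................
```

Emit:
{"method": "drive_tool", "body": {"deltas": [[[0,0,-40,0],[0,0,-70,0],[0,35,-80,0],[0,75,-80,0],[0,115,-80,0]]], "jaw": 85}}

```text
t: 13.27
tcp_pos: [0.5675, 0.0011, 0.1665]
tool_rot: [1.0, 0.002, 0.002, 0.0]
force: [0.4, -0.1, -0.2]
finger_gap: 0.996
gripper_force: 0.0
```

Emit:
{"method": "drive_tool", "body": {"deltas": [[[0,40,0,0],[0,80,0,0],[0,120,0,0],[0,140,0,0]]]}}

```text
t: 13.6
tcp_pos: [0.5671, -0.1432, 0.1651]
tool_rot: [1.0, -0.001, 0.001, 0.001]
force: [0.2, -0.8, 1.0]
finger_gap: 0.994
gripper_force: 0.0
```

```bash
cat > topd.py <<'E'
from h import *
import sys
x,y,w,h=map(int,sys.argv[1:5])
a=cv2.imread("pics/top0.png")[:,:,::-1].astype(int); im=vision.snapshot("top").astype(int)
cv2.imwrite("pics/toplast.png",im[:,:,::-1].astype(np.uint8))
print(manip.sense()["tcp_pos"])
d=np.abs(im-a).max(2)//10; g=im.max(2)//12
for r in range(y,y+h,2): print(r,"".join(chr(97+v) if dd>1 else "." for v,dd in zip(g[r,x:x+w],d[r,x:x+w])))
E
python3 topd.py 190 168 70 70
```

```text
[ 0.56760744 -0.14570449  0.16511132]
168 ......................................................................
170 ......j................................mmmmnmmm.......................
172 .....................................mmnmnmmmmmnmm....................
174 ...................................mmmnnmmmnmmmnnnn...................
176 ..................................mmmmmmmnnmmmnnmmmm..................
178 ..................................mmnnmmnmmm....nnmm..................
180 ..................................mmmmmmmm............................
182 ...................................mmmnmm.............................
184 ....................................mnmmmm........mm..................
186 .......................................mmmm....mmmm...................
188 ...........................................mmmmmmm....................
190 ......................................................................
192 ......................................................................
194 ......................................................................
196 ........
[... 862 characters left out ...]
.........................
220 ......................jhhhhhi..nnooooonn..............................
222 .......................hggghi..nonoooon...............................
224 .......................jgggghj.nonoonn................................
226 .........................iggggj..nnnn....mmm..........................
228 ..............................k.........jjkklm........................
230 ..............................................lm......................
232 .......................................kl.............................
234 .....................................ilno.............................
236 .....................................jmn..............................
```

Run:
```python
from h import *
np.set_printoptions(suppress=True,precision=4)
def show(f):
    im=cv2.imread(f).astype(int); g=im.max(2)//8
    for r in range(208,250,2): print(r,"".join(chr(97+v) for v in g[r,205:245]))
    for nm,(x0,x1,y0,y1) in {"park":(226,240,228,245),"lane":(216,233,213,230)}.items():
        w=im[y0:y1,x0:x1].max(2); m=w>=172; ys,xs=np.nonzero(m)
        dk=w<130; yd,xd=np.nonzero(dk)
        print(nm,m.sum(),xs.mean()+x0,ys.mean()+y0,"floor",plane("top",(xs.mean()+x0,ys.mean()+y0),.003))
show("pics/top0.png"); show("pics/toplast.png")
```

```text
208 rrrqrrrqqqrqqrrrrrrrrrrrrrrrrrrrrrrrrrrr
210 rrrrrrqrqrrqrrrrrrrrrrrrrrrrrrrrrrrrrrrr
212 qqrqrrrrrqqrrrrrrrrrrrrrrrrrrrrrrrrrrrrr
214 rrqrrrrrrrrrrrrrrrrrrrrrrrrrrrrrrrrrrrrr
216 rrrrrrrrrrrrrrrrrrrrrrrrrrrrrrrrrrrrrrrr
218 rrrrrrrrrrrrrrrrrrrrrrrrrrrrrrrrrrrrrrrr
220 rrrrrrrrrrrrrrrrrrrrrrrrrrrrrrrrrrrrrrrr
222 rrrrrrrrrrrrrrrrrrrrrrrrrrrrrrrrrrrrrrrr
224 rrrrrrrrrrrrrrrrrrrrrrrrrrrrrrrrrrrrrrrr
226 qrrrrrrrrrrrrrrrrrrrrrrqqpqqqrrrrrqrrrrr
228 nqrrrrrrrrrrrrrrrrrrrpnmlllmnopqrrrrrrrr
230 loqrrrrrrrrrrrrrrrromklklllmnooopqrrrrrr
232 lmprrrrrrrrrrrrrrqolkkklmprssstsrqrrrrrr
234 mmprrrrrrrrrqrrrrolkjjkmqstttttttsrrrrrr
236 moqrrrrrrrrrrrrrroljjjknrttttttttsrrrrrr
238 mprrrrrrrrrrrrrrrqmjiijlpsttttttssrrrrrr
240 oqrrrrrrrrrrrrrrrrpmjiiiknqrsssrqrrrrrrr
242 rrrrrrrrrrrrrrrrrrrqomjiihiklnopqrrrrrrr
244 rsrrrrrrrrrrrrrrrrrrrrqpooooprrrrrrrrrrr
246 rrrrrrrrrrrrrrrrrrrrrrrrrrrrrrrrrrrrrrrr
248 rrrrrrrsrrrrrrrrrrrrrrrrrrrrqrrrrrrrrrrq
park 0 nan nan floor [nan nan nan]
lane 0 nan nan floor [nan nan nan]
208 ttssssssssssssstsssstssststssssstsssssss
210 tssssssssssssssssttstsssssttssssttss
[... 313 characters left out ...]
sttttt
226 ssttttttspnkjjjnrtuuuusrrssttsttssssssts
228 prststttsssrqppppqsttronnoopqrsttssttttt
230 nqstttttststssstttspnmllmmnoppqrssstttss
232 mortttsstttsssstsromllmmprtuuutssssstsss
234 norssssststtssttsollkknqtvvvvvvuusttssss
236 npssssttsssstsssqnlkkknsuvuvvvvvutttstss
238 nqsttsttttstsstsspljjjmruuvvvvvuttttttss
240 qssttttttttssssttrokjjjlortuuutssststsss
242 sttttttttttsssttttspmkjjiklmnoprssssssss
244 ttttttttstsstsssstttsrpoonnpqrssssssssss
246 ttttttttttttssttsssssstttsssssssssssstss
248 ttttttttttttttttsssssssttsssssssssssssss
park 0 nan nan floor [nan nan nan]
lane 0 nan nan floor [nan nan nan]<stdin>:9: RuntimeWarning: Mean of empty slice.
  ret = ret.dtype.type(ret / rcount)
```

The cup now stands upright, with its rim centre at top (221,222) and floor at (224.6,222), just clear of the park cup at about (0.527, 0.117). I'll regrasp it from above, closing the jaws across the line between the two cups.

Emit:
{"method": "drive_tool", "body": {"deltas": [[[-6,-37,0,-0.12],[-12,-75,0,-0.24],[-18,-112,0,-0.36],[-24,-150,0,-0.48],[-29,-188,0,-0.6]]]}}

```text
t: 14.07
tcp_pos: [0.5368, 0.0512, 0.1649]
tool_rot: [0.954, 0.298, -0.0, -0.0]
force: [1.5, 0.7, 0.9]
finger_gap: 0.994
gripper_force: 0.0
```

Emit:
{"method": "drive_tool", "body": {"deltas": [[[16,-34,0,0],[33,-68,0,0],[33,-68,0,0],[33,-68,0,0]]]}}

```text
t: 14.4
tcp_pos: [0.5256, 0.1266, 0.165]
tool_rot: [0.955, 0.298, -0.0, -0.0]
force: [0.1, -0.3, -0.2]
finger_gap: 0.998
gripper_force: 0.0
```

Emit:
{"method": "drive_tool", "body": {"deltas": [[[-4,9,20,0],[-4,9,55,0],[-4,9,90,0],[-4,9,115,0],[-4,9,130,0]]]}}

```text
t: 14.82
tcp_pos: [0.5268, 0.113, 0.0322]
tool_rot: [0.956, 0.295, -0.002, -0.0]
force: [-0.7, -0.3, 0.5]
finger_gap: 0.995
gripper_force: 0.0
```

Emit:
{"method": "drive_tool", "body": {"deltas": [[[0,0,0,0],[0,0,0,0],[0,0,0,0],[0,0,0,0],[0,0,0,0]]], "jaw": 45, "force": 20}}

```text
t: 15.23
tcp_pos: [0.5295, 0.1145, 0.0364]
tool_rot: [0.955, 0.296, 0.001, 0.0]
force: [0.5, 0.0, -0.2]
finger_gap: 0.708
gripper_force: 21.8
```

Emit:
{"method": "drive_tool", "body": {"deltas": [[[0,0,-35,0],[0,0,-70,0],[0,0,-100,0],[-20,0,-100,0],[-40,-1,-100,0]]]}}

```text
t: 15.65
tcp_pos: [0.4977, 0.0928, 0.1384]
tool_rot: [0.955, 0.297, 0.004, 0.002]
force: [-0.9, 0.1, -0.7]
finger_gap: 0.715
gripper_force: 22.3
```

Emit:
{"method": "drive_tool", "body": {"deltas": [[[-18,0,0,0],[-18,0,0,0],[-18,0,0,0]]]}}

```text
t: 15.9
tcp_pos: [0.4799, 0.0825, 0.136]
tool_rot: [0.955, 0.295, 0.001, 0.0]
force: [0.7, 0.3, -1.1]
finger_gap: 0.706
gripper_force: 22.3
```

Run:
```python
from h import *
s=manip.sense(); p=s["tcp_pos"];print(p,s["finger_gap"],s["gripper_force"])
q=proj("scene",p)[0].astype(int);print(q)
im=vision.snapshot("scene").astype(int); x,y=q[0]-35,q[1]-45
for r in range(y,y+90,2): print(r,"".join("w" if (max(c)-min(c))/max(max(c),1)>.42 else chr(97+max(c)//12) for c in im[r,x:x+75]))
print(x, proj("scene",[[.4795,.085,.085]]))
```

```text
[0.47994383 0.08254819 0.13600686] 0.7062334439342376 22.308320871088654
[343 238]
193 oooopooppoooooooppoopopoooojdbbbwwbwwbawbbbbbcccbcbcccbbccbemoooooooooooooo
195 oooooooooooopoommmooooppomieabbwwwwwwwbbbbbcbwbbbbbcbcwccbcfnoooomljilnoooo
197 pooooooooooookfcdeknnnnmkgecbbbwbwwbwwwwbwcwbcwbbbbbbccccbceiklljgeeegnopoo
199 oooooooooooookeeggghhhghggdcwbcbbbbwwwbbwbcbbbwccbbbcbcbbcbceffffgfffgjopoo
201 oooooooooooookfcddeeeeeddcbbbbcbabbwbwcbwbawwcbbcbbbccbcwbbbdedddddcccfmoop
203 ooooooooooooomgccccddddilkfbcbbcbccbbdcbawbbbbaccwcccbccbcfknjeeedbbbwcinop
205 ooooooooooooonhcwbcdgfjnonhbbbcwcwbwbcccccbwbcbcbccwbbwcgloookfdfecbbbfmopp
207 ooonooooooooooidbccdhmooojdbcbbcbwwbcbbbbcbbccbbbbbwccfloppokfbbcbbbbfmopop
209 oooooooooooooojdwbcgnpomhdbbddccbabbwwcbbbbwbccwbbbbccdkoppniwawbcbwelopopo
211 ooooooopoooooojdcbcejliebwcbccwcbccbcwcbwddddccefebcbbbdjkkhdcbbbbbcinppooo
213 opoooooooooopolfcbccdddccccbwwbbccwwwwwwwwjkllnnokewbwwccbcccwbcbwdjnpppooo
215 oooooooooooooonicbbwcccdcbwwbbwcwwwwwwwwwwwwwilnookfbbccbccbcbbwbcgnoooopoo
217 pooooooooooooooiccbbbbwbwcbccwwwwwwwwwwwwwwwwwwinoicc
[... 1916 characters left out ...]
hhhhhikwwwwwwwwpopooopoooo
267 wwwwwwwwwwwwwwwwwwwwwwwwwwwwwwwwwwwjhhhhhhhhhhhhhhhhhhhhhhikwwwwwwwwppppppo
269 wwwwwwwwwwwwwwwwwwwwwwwwwwwwwwwwwwihhhhhhhhhhhhhhhhhhhhhhhhhhhkwwwwwwwwwppp
271 wwwwwwwwwwwwwwwwwwwwwwwwwwwwwwwwjhhhhhhhhhhhhhhhhhhhhhhhhhhhghwwwwwwwwwwwww
273 wwwwwwwwwwwwwwwwwwwwwwwwwwwwwwkihhghhhhhhhhhhhhhhhhhhghhhhhgfiwwwwwwwwwwwww
275 wwwwwwwwwwwwwwwwwwwwwwwwwwwwwhhhhhhhhhhhhhhhhhhhhhhhhhhhhhgfgwwwwwwwwwwwwww
277 wwwwwwwwwwwwwwwwwwwwwwwwwwwwwwdefghhhhhhhhhhhhhhhhhhhhhhggffiwwwwwwwwwwwwww
279 onljwwwwwwwwwwwwwwwwwwwwwwwwwdccdcdegghhhhhhhhhhhhhhhhhgfffwwwwwwwwwwwwwwww
281 ooooonkwwwwwwwwwwwwwwwwwwwwwwdcdcdcdcddefhhhhhhhhhhhhhgffgwwwwwwwwwwwwwwwww
308 [[342.75740781 250.63489473]]
```

Emit:
{"method": "drive_tool", "body": {"deltas": [[[0,0,15,0],[0,0,30,0],[0,0,45,0],[0,0,54,0],[0,0,54,0]]]}}

```text
t: 16.37
tcp_pos: [0.4797, 0.0831, 0.0795]
tool_rot: [0.955, 0.296, -0.001, -0.0]
force: [0.1, -0.7, -0.6]
finger_gap: 0.71
gripper_force: 22.3
```

Emit:
{"method": "drive_tool", "body": {"deltas": [[[0,0,4,0],[0,0,8,0],[0,0,8,0]]]}}

```text
t: 16.62
tcp_pos: [0.4803, 0.0827, 0.0729]
tool_rot: [0.955, 0.296, 0.0, 0.0]
force: [0.3, 0.1, -0.2]
finger_gap: 0.713
gripper_force: 22.3
```

Still no contact force, so I'll go on down in small steps until it seats.

Emit:
{"method": "drive_tool", "body": {"deltas": [[[0,0,2,0],[0,0,4,0],[0,0,4,0]]]}}

```text
t: 16.87
tcp_pos: [0.481, 0.0829, 0.0704]
tool_rot: [0.955, 0.296, 0.001, 0.0]
force: [-0.8, -0.0, 8.0]
finger_gap: 0.71
gripper_force: 22.8
```

Emit:
{"method": "drive_tool", "body": {"deltas": [[[0,0,2,0],[0,0,4,0],[0,0,4,0]]]}}

```text
t: 17.12
tcp_pos: [0.4831, 0.083, 0.0687]
tool_rot: [0.955, 0.296, 0.004, 0.001]
force: [-2.0, 1.2, 24.0]
finger_gap: 0.713
gripper_force: 23.8
```

Emit:
{"method": "drive_tool", "body": {"deltas": [[[0,0,-3,0],[0,0,-3,0],[0,0,-3,0]]], "jaw": 85}}

```text
t: 17.37
tcp_pos: [0.4801, 0.0827, 0.0684]
tool_rot: [0.955, 0.296, 0.0, 0.0]
force: [-0.3, 0.9, -0.4]
finger_gap: 0.995
gripper_force: 0.0
```

Emit:
{"method": "drive_tool", "body": {"deltas": [[[0,0,-35,0],[0,0,-70,0],[0,0,-110,0],[0,0,-150,0],[0,0,-180,0]]]}}

```text
t: 17.78
tcp_pos: [0.4803, 0.0827, 0.2506]
tool_rot: [0.955, 0.296, 0.001, 0.0]
force: [1.0, -0.7, -0.6]
finger_gap: 0.999
gripper_force: 0.0
```

Emit:
{"method": "drive_tool", "body": {"deltas": [[[20,30,0,0],[40,60,0,0],[62,92,0,0],[84,124,0,0],[104,155,0,0]]]}}

```text
t: 18.2
tcp_pos: [0.643, 0.0138, 0.2444]
tool_rot: [0.955, 0.295, -0.013, -0.005]
force: [1.2, -0.7, -0.7]
finger_gap: 0.996
gripper_force: 0.0
```

Run:
```python
from h import *
print(manip.sense()["tcp_pos"])
t=vision.snapshot("top").astype(int)
for r in range(218,254,2): print(r,"".join(chr(97+v) for v in (t.max(2)//8)[r,208:255]))
s=vision.snapshot("scene").astype(int)
for r in range(220,262,2): print(r,"".join("w" if (max(c)-min(c))/max(max(c),1)>.42 else chr(97+max(c)//12) for c in s[r,315:375]))
print(proj("scene",[[.4795,.085,.123],[.4795,.085,.085]]),proj("top",[[.4795,.085,.123],[.4795,.085,.085],[.4795,.085,.041]]))
```

```text
[0.64303077 0.01378957 0.24437433]
218 gghhhgggghgggggggfgffffffffeeeeedeeeeeefgghhhhg
220 hgggggggggggggggffgggfgfefeeeeeeeeeeeeeefghhhhf
222 ggggggggggggggggfffffffffffeeefeeeeddeeefghhggg
224 ggghgggggggggggffgffgffffefeeeeeeeeeedehmopponn
226 ghggggggggggggffggfgfffffefefeededeeddejpssssss
228 ggggggggggfggffggfffgfffeeeedeedeeeeeeekpssssss
230 gggggggggggggfffgfffffffffeeeeeeeeeeeegmqssssss
232 gggghggggfggffggfgffffffffffeeeeeeddedhnrssssss
234 ggghfgggggggggfgfgfffffffefeeedeeeeeeeipsssssss
236 ggggggggggggggfggfgfffffeeeeedeeddeeeekpsssssss
238 gggggggffggfggffffffffeffeeeeeeeedeedfkqsssssss
240 hgggggggggggfffggfffffffffededeeedeeegnrsssssss
242 gggggggfggggggggffffffffeeeeeedddeeeeiorsssssss
244 ggggfgfgggggffffggffffffefeeedeededdejprsssssss
246 ghghggfggffffggffffffefefeeeeddeededejpssssssss
248 gggggggggfgfggffffffffffffeedeeeddddgmqrsssssss
250 ggggffggggggffffffffgffeffeeeeeeeedehnrssssssss
252 ggggggggfggggffggfffffffefeeeeeeedeejpsssssssss
220 qppopppppppppppppppplwwwwwwwwwwwwwwwwwwwwwnppppppppppppppppp
222 pppqppppppqppppppppplhwwwwwwwwwwwwwwwwwwwwnppppppppppppppppp
[... 682 characters left out ...]
mllkjihhhhhgipqpqqqqqqqqqqqqqqqqq
246 mllllmwwwwwwwwwwwwwwppoonnmllkjjihhhhhhjqrqqqqqqqqqqppqqqqqq
248 kkkkmwwwwwwwwwwwwwwwwwwwpomllkjiihhhhhjoppqqqppqqpqqqqqpqpqq
250 kklwwwwwwwwwwwwwwwwwwwwwwwwwwljihhhijmpppppqqqqqpqqqpppppppq
252 lwwwwwwwwwwwwwwwwwwwwwwwwwwwwwwwwnnonmmqqqqppqqqqqqppqpqqqqp
254 wwwwwwwwwwwwwwwwwwwwwwwwwwwwwwwwwwwwomlpqqqqqpqpqqqqqqqqppqp
256 wwwwwwwwwwwwwwwwwwwwwwwwwwwwwwwwwwwwwwwqqqpqqpqqqpqqqpqqqppp
258 wwwwwwwwwwwwwwwwwwwwwwwwwwwwwwwwwwwlwwwwwwwqqqqqqpppqpqppqpq
260 wwwwwwwwwwwwwwwwwwwwwwwwwwwwwwwwwlihihjlwwwwwwwqqqqqpqqqqqqq
[[344.34881428 241.54807398]
 [342.75740781 250.63489473]] [[229.34357532 234.77510563]
 [230.74123008 235.20597775]
 [232.25651115 235.67311196]]
```

The nested rim's centre is at about scene (344.5,243.5), where a rim at 120 mm belongs, so the cup is seated. My last sideways move went towards the rack by mistake, so I'll rise straight up first.

Emit:
{"method": "drive_tool", "body": {"deltas": [[[0,0,-25,0],[0,0,-60,0],[0,0,-95,0],[0,0,-120,0],[0,0,-120,0]]]}}

```text
t: 18.72
tcp_pos: [0.6557, 0.0137, 0.3748]
tool_rot: [0.955, 0.296, 0.006, 0.003]
force: [1.1, 0.2, 0.1]
finger_gap: 0.999
gripper_force: 0.0
```

Run:
```python
from h import *
s=manip.sense(); print(s["tcp_pos"],s["force"],s["q"])
im=vision.snapshot("scene"); cv2.imwrite("pics/s3.png",im[:,:,::-1]); cv2.imwrite("pics/t3.png",vision.snapshot("top")[:,:,::-1])
a=cv2.imread("pics/scene0.png")[:,:,::-1].astype(int); d=np.abs(im.astype(int)-a).max(2)>25
# rack changes
for r in range(200,300,4): print(r,"".join("#" if v else "." for v in d[r,190:420:3]))
```

```text
[0.65569167 0.01369264 0.37478764] [1.06319149 0.1628401  0.05651607] [-1.49314290e-01  4.33133641e-01  1.10219461e+00  2.43416975e-04
  1.59405479e+00  8.20214191e-01]
200 .............................................................................
204 .............................................................................
208 .............................................................................
212 .............................................................................
216 .............................................................................
220 .............................................................................
224 .............................................................................
228 .............................................................................
232 .............................................................................
236 .................................................#####.......................
240 .................................................######......................
244 .........................
[... 418 characters left out ...]
............................................
268 .............................................................................
272 .............................................................................
276 .............................................................................
280 .............................................................................
284 .............................................................................
288 .............................................................................
292 ......................................###....................................
296 ......................................#####..................................
```

Nothing else is disturbed. Now the hanger: the grip point on the stem is at about (0.473, -0.329, 0.149), heading -0.52 rad.

Emit:
{"method": "drive_tool", "body": {"deltas": [[[-34,18,0,0.112],[-69,36,0,0.224],[-103,54,0,0.336],[-138,72,0,0.448],[-172,90,0,0.56]]]}}

```text
t: 19.23
tcp_pos: [0.5597, -0.1581, 0.3652]
tool_rot: [1.0, 0.018, -0.002, -0.001]
force: [0.6, 0.6, -0.7]
finger_gap: 0.994
gripper_force: 0.0
```

Emit:
{"method": "drive_tool", "body": {"deltas": [[[-20,33,0,0.112],[-39,67,0,0.224],[-59,100,0,0.336],[-79,134,0,0.448],[-98,168,0,0.56]]]}}

```text
t: 19.65
tcp_pos: [0.4689, -0.3298, 0.3654]
tool_rot: [0.966, -0.259, -0.002, -0.001]
force: [-0.3, -0.4, 0.1]
finger_gap: 0.996
gripper_force: 0.0
```

Emit:
{"method": "drive_tool", "body": {"deltas": [[[0,0,20,0],[0,0,40,0],[0,0,40,0],[0,0,40,0]]], "jaw": 60}}

```text
t: 19.98
tcp_pos: [0.4697, -0.3283, 0.3252]
tool_rot: [0.966, -0.257, -0.003, -0.002]
force: [0.4, -0.8, 0.8]
finger_gap: 0.699
gripper_force: 0.0
```

Emit:
{"method": "drive_tool", "body": {"deltas": [[[3,0,38,0],[3,0,76,0],[3,0,114,0],[3,0,145,0],[3,0,160,0]]]}}

```text
t: 20.4
tcp_pos: [0.4725, -0.3287, 0.1645]
tool_rot: [0.967, -0.256, -0.003, -0.002]
force: [-0.5, -0.0, -0.7]
finger_gap: 0.704
gripper_force: 0.0
```

Emit:
{"method": "drive_tool", "body": {"deltas": [[[0,0,12,0],[0,0,24,0],[0,0,32,0],[0,0,38,0],[0,0,38,0]]]}}

```text
t: 20.82
tcp_pos: [0.4738, -0.3305, 0.1293]
tool_rot: [0.967, -0.256, -0.001, -0.0]
force: [0.1, 0.2, 0.0]
finger_gap: 0.706
gripper_force: 0.0
```

Run:
```python
from h import *
p=manip.sense()["tcp_pos"]; print(p, manip.sense()["force"]); q=proj("scene",p)[0].astype(int); print(q)
im=vision.snapshot("scene").astype(int); cv2.imwrite("pics/s4.png",im[:,:,::-1].astype(np.uint8)); x,y=q[0]-45,q[1]-45
for r in range(y,y+70,2): print(r,"".join("w" if (max(c)-min(c))/max(max(c),1)>.42 and max(c)>60 else chr(97+max(c)//12) for c in im[r,x:x+85]))
print(x)
```

```text
[ 0.4737871  -0.33050567  0.12934107] [0.11218815 0.19358371 0.03272133]
[219 180]
135 wwwwwwwwwwwwwwwwwwwwwwwwwwwbaaabbcbbbbbbbcccccbccbccbdefffffhnpooooopppppppppppopoppo
137 wwwwwwwwwwwwwwwwwwwwwwwwwwwdaabbbbbccbbcbcbcbbbcccbbdeffffffgmoppppoooopppppppooooopp
139 wwwwwwwwwwwwwwwwwwwwwwwwwwwwwcbababbbbbcbccccbcbbccdefffffffgmopooopopppppopoppooooop
141 wwwwwwwwwwwwwwwwwwwwwwwwwwwwwwebaacbbcabccccbccbbdefffffffggimoppppoooooppppoppooopoo
143 wwwwwwwwwwwwwwwwwwwwwwwwwwwiigdcbbcabbbbbbcbbbccbdfffffffgimooppppoppppoppppooooopopo
145 wwwwwwwwwwwwwwwwwwwwwwwwwihgffecbbabbcbbbbccccccccdeffffimopopppooopopoppoppopoopoppo
147 wwwwwwwwwwwwwwwwwwwwwwwiigfffffdcbbbbddcbbccdfgfdccfffglooopoppooppppopopoopppopoooop
149 effgwwwwwwwwwwwwwwwwwihgfffffffffcbbbcbcbbabcfghgddfhlooooooppooopoopoooopppoooppoppo
151 dcdddefggggwwwwwwwwjhgfffffffffffdcbcccccbbbbdfghgejnooooooopoooppppopppppopooooooooo
153 ddcdcdcddddeffhiwwhgghhgffffffffffefdcbbcbbbbbcfgggggfkoooooooooppppopopoooppoooooooo
155 ddddddcddddcdddddgikjihihhfffffffffedcbbcbbcdcccfghhedenoooooopooooopopooopoooooooopo
157 ddddcdddcddddddgiigffff
[... 1436 characters left out ...]
oopoooooooppooooooooopooooolwwwwwwwwwihhhjwwwwwwwwwwwwoopoooopoooo
191 wwwwwwwnppoppopppoppoooooooooooooooooooooooooomhwwwwwwwwwjihiiijwwwwwwwwwwnoppopooooo
193 wwwwwwnoppopopppopoopooopoooooopooooooooooooooojwwwwwwwwwwwihhijiiiiijwwwwwnoooopoppo
195 wwwwwnopppooooppooooooooooooopoooooooooooooopppwwwwwwwwwwwwwihiijjjijjjjwwwwwoooooooo
197 wwwwoppopooopppppoooooooopoopooooooooopppwwwwwwwwwwwwwwwwwwwwjhihhijiihkjwwwwwnoooppp
199 wwmooooooooppppoooppoopooooooooooopwwwwwwwwwwwwwwwwwwwwwwwwwwwwjhhhiijjkjwwwwwwwopppp
201 wnooopooppoopoppoopoooopoooppwwwwwwwwwwwwwwwwwwwwwwwwwwwwwwwwwwwwwjihhiijjjwwwwwwoopp
203 noopoopppoooppopooooppoowwwwwwwwwwwwwwwwwwwwwwwwwkiiiggwwwwwwwwwwwwwwihhhiijwwwwwwnop
174
```

Emit:
{"method": "drive_tool", "body": {"deltas": [[[0,0,0,0],[0,0,0,0],[0,0,0,0],[0,0,0,0],[0,0,0,0]]], "jaw": 10, "force": 90}}

```text
t: 21.28
tcp_pos: [0.4749, -0.3315, 0.1312]
tool_rot: [0.966, -0.257, 0.001, 0.0]
force: [1.4, 1.3, 5.1]
finger_gap: 0.237
gripper_force: 87.9
```

Emit:
{"method": "drive_tool", "body": {"deltas": [[[0,0,0,0],[0,0,-5,0],[0,0,-10,0],[0,0,-20,0],[0,0,-30,0]]]}}

```text
t: 21.7
tcp_pos: [0.4731, -0.3309, 0.1602]
tool_rot: [0.966, -0.257, -0.001, -0.0]
force: [0.4, -0.4, -0.9]
finger_gap: 0.234
gripper_force: 88.5
```

Emit:
{"method": "drive_tool", "body": {"deltas": [[[0,0,-30,0],[0,0,-65,0],[0,0,-100,0],[0,0,-130,0],[0,0,-150,0]]]}}

```text
t: 22.12
tcp_pos: [0.4744, -0.3321, 0.3147]
tool_rot: [0.966, -0.257, 0.002, 0.002]
force: [0.6, -0.2, -1.9]
finger_gap: 0.243
gripper_force: 88.5
```

Run:
```python
from h import *
s=manip.sense(); p=s["tcp_pos"]; print(p,s["force"],s["finger_gap"])
for n in("scene","top"):
    im=vision.snapshot(n).astype(int); cv2.imwrite(f"pics/{n}5.png",im[:,:,::-1].astype(np.uint8))
    a=cv2.imread(f"pics/{n}0.png")[:,:,::-1].astype(int); d=np.abs(im-a).max(2)>20
    q=proj(n,p)[0].astype(int); print(n,q); x,y=(q[0]-45,q[1]-70) if n=="scene" else (q[0]-30,q[1]-50)
    h=120 if n=="scene" else 84
    print(x)
    for r in range(max(y,0),y+h,2): print(r,"".join("." if not dd else "W" if (max(c)-min(c))/max(max(c),1)>.42 and max(c)>60 else chr(97+max(c)//12) for c,dd in zip(im[r,x:x+90],d[r,x:x+90])))
```

```text
[ 0.47443833 -0.33213672  0.31470312] [ 0.58516967 -0.21252331 -1.85597148] 0.24308902095845544
scene [213 128]
168
58 .......gg.....gffihggd..deffgfghghhhhiij.kk..k.ifdcbdi....................................
60 ...............fffggge....ddeefgghiiijji.iihgeddcccbch....................................
62 ....ggggfff...ffffghge.........c........ddcbbbcbcbbbcf....................................
64 .....fffffffffffffgggfd.................bbbc....ccccbe....................................
66 .....ffff......effgghh........b.........bcbb.....cbcbd....................................
68 .....ffefff.....fffgijg..b......ba.....bbcbbb.....bbcek...................................
70 .....ffffff......fgknnje.........a.......cccbc..c..bccj...................................
72 .....ffffff....fffglnnmh..................ccbb.....bbdW...................................
74 ......ffffff.ffffefj.nWWd...b........a......ccb.....eW....................................
76 .....fffffffffefff.......Wcbaacabbcbb.............eWW.....................................
78 ......fffffffffgWW.........Wdabbbbbbbbb..
[... 8002 characters left out ...]
.............j.....heeeeeefffff...f
254 W........eedcddddddeeefffefffffffghhhi....................................................
256 WWWWl...eddddddddeeffffffffffefghhij............................................eeeeef.ff.
258 WWWWWifddddddcdeeffffffffffffghiijk.............................................edee.eeeee
260 WWWhfddddddddeffffffffffefffghij..............................................eddddddddddd
262 ..eddddddddeffgggffffffffffgghj.............................................eddddddddddddd
264 edddddddeeffgfgggggfffffffgggfghi..........................................dddddddddcddddd
266 ddddddeeffgffffffggffffffffggffffgi.....................................gedddddddddddddddd
```

Run:
```python
from h import *
np.set_printoptions(suppress=True,precision=3)
d=np.array([.0006,-.0016,.1854])
top=np.array([.5037,-.3464,.2032])+d; bot=np.array([.4234,-.3004,.0616])+d
u=(top-bot)/np.linalg.norm(top-bot); h=np.array([u[0],u[1],0]);h/=np.linalg.norm(h); yy=np.cross([0,0,1],h); xx=np.cross(yy,u)
print("lean",np.arccos(u[2]),"xx",xx)
# stem front face centre is hanger x=-19 (stem -19..-9); z=-40
O=top+xx*.019+u*.040
print("O",O)
for nm,l in {"stemtop":(-.019,0,-.04),"stembot":(-.019,0,-.21),"apexL":(0,-.01,.013),"apexR":(0,.01,.013),"lipL":(.02,-.01,-.027),"lipR":(.02,.01,-.027),"tile corner":(-.009,.05,-.245),"tile c2":(-.009,-.05,-.245)}.items():
    P=O+xx*l[0]+yy*l[1]+u*l[2]; print(nm,P,proj("scene",P)[0],proj("top",P)[0])
```

```text
lean 0.5788652394913076 xx [ 0.726 -0.416 -0.547]
O [ 0.537 -0.367  0.412]
stemtop [ 0.504 -0.348  0.389] [198.062 108.109] [397.123 221.18 ]
stembot [ 0.424 -0.302  0.246] [235.412 142.957] [364.97  254.111]
apexL [ 0.538 -0.379  0.423] [177.593  98.831] [414.587 205.619]
apexR [ 0.548 -0.362  0.423] [180.279 102.897] [407.029 201.337]
lipL [ 0.534 -0.376  0.378] [182.255 113.656] [407.138 209.437]
lipR [ 0.544 -0.359  0.378] [184.912 117.761] [399.932 205.348]
tile corner [ 0.439 -0.253  0.212] [246.861 161.589] [344.913 248.388]
tile c2 [ 0.389 -0.34   0.212] [232.653 142.013] [375.805 266.173]
```

The held hanger projects exactly where a rigid lift predicts (stem top at scene (199,109), tile corner at (246,162)), so its lean is unchanged. The hook origin is 72 mm ahead of and 97 mm above the TCP. Next I bring it over the rail's open end.

Emit:
{"method": "drive_tool", "body": {"deltas": [[[1,-36,0,-0.1],[1,-72,0,-0.2],[2,-108,0,-0.3],[3,-144,0,-0.4],[3,-180,0,-0.5]]]}}

```text
t: 22.63
tcp_pos: [0.5652, -0.1747, 0.3082]
tool_rot: [1.0, -0.007, -0.002, -0.001]
force: [0.1, 0.1, -2.0]
finger_gap: 0.24
gripper_force: 88.5
```

Emit:
{"method": "drive_tool", "body": {"deltas": [[[17,-31,0,0],[35,-62,0,0],[53,-94,0,0],[53,-94,0,0],[53,-94,0,0]]]}}

```text
t: 23.05
tcp_pos: [0.62, -0.0812, 0.308]
tool_rot: [1.0, -0.008, -0.002, -0.0]
force: [0.7, 0.1, -3.1]
finger_gap: 0.235
gripper_force: 88.5
```

Run:
```python
from h import *
s=manip.sense(); p=s["tcp_pos"]; q=s["tool_rot"]; psi=2*np.arctan2(q[1],q[0]); print(p,psi,s["finger_gap"],s["force"])
for n in("scene","top"): cv2.imwrite(f"pics/{n}6.png",vision.snapshot(n)[:,:,::-1])
u=np.array([np.sin(.58)*np.cos(psi),np.sin(.58)*np.sin(psi),np.cos(.58)]); h=np.array([np.cos(psi),np.sin(psi),0]); yy=np.cross([0,0,1],h); xx=np.cross(yy,u)
O=p+.0717*h+[0,0,.0973]; print("O",O)
im=cv2.imread("pics/scene6.png").astype(int)
for nm,l in {"stemtop":(-.019,0,-.04),"apexL":(0,-.01,.013),"apexR":(0,.01,.013),"lipL":(.02,-.01,-.027),"lipR":(.02,.01,-.027),"tile corner":(-.009,.05,-.245)}.items():
    P=O+xx*l[0]+yy*l[1]+u*l[2]; print(nm,P.round(3),proj("scene",P)[0].round(1),proj("top",P)[0].round(1))
a=cv2.imread("pics/scene0.png").astype(int); d=np.abs(im-a).max(2)>20
for r in range(130,250,2): print(r,"".join("." if not dd else "W" if (max(c)-min(c))/max(max(c),1)>.42 and max(c)>60 else chr(97+max(c)//12) for c,dd in zip(im[r,210:300],d[r,210:300])))
```

```text
[ 0.61996897 -0.08117671  0.30795748] -0.015288986183120834 0.2352159763066673 [ 0.65542716  0.11461898 -3.09389528]
O [ 0.69166059 -0.08227289  0.40525748]
stemtop [ 0.654 -0.082  0.382] [250.4 183. ] [286.3 159.9]
apexL [ 0.699 -0.092  0.416] [232.6 181.3] [291.3 138.2]
apexR [ 0.699 -0.072  0.416] [240.6 185.1] [282.8 138. ]
lipL [ 0.693 -0.092  0.372] [235.5 195.6] [290.5 145.2]
lipR [ 0.694 -0.072  0.372] [243.2 199.4] [282.4 145.1]
tile corner [ 0.551 -0.03   0.205] [293.8 219.4] [266.5 209.1]
130 ............................mgbcbcddeefgghhhiiiijjjjkkkjjigecddcccg.......................
132 .............................hbbbabcccdcdeeffggghhhhffeedddcdcccccg.......................
134 .............................jcbbbabbbbbbcccccccddddddcccccccbccccg.......................
136 .............................jcacbbbaaaabbccccaccbbcbcccccccccccccf.......................
138 .............................jdbabbbbbbbbacbbbbbccbcbccccccbcccdccf.......................
140 ............................lhcbabbabbaaabbbcccbcbbccccccccbcbbbccg.......................
142 .....................
[... 4404 characters left out ...]
...................................
236 ..........................................................................................
238 ..........................................................................................
240 ..........................................................................................
242 ..........................................................................................
244 ..........................................................................................
246 ..........................................................................................
248 ..........................................................................................
```

The held pose still matches the image: the tile corner was predicted at (293.8,219.4) and appears at about (293,220). I'll lower to just above the rail, then move down along the stem's direction so the hook takes the rail.

Emit:
{"method": "drive_tool", "body": {"deltas": [[[4,0,30,0],[8,0,58,0],[8,0,58,0],[8,0,58,0]]]}}

```text
t: 23.48
tcp_pos: [0.6264, -0.0846, 0.2501]
tool_rot: [1.0, -0.011, -0.003, -0.001]
force: [-0.4, -0.2, -1.8]
finger_gap: 0.24
gripper_force: 88.5
```

Emit:
{"method": "drive_tool", "body": {"deltas": [[[-8,0,18,0],[-16,0,36,0],[-24,0,52,0],[-26,0,56,0],[-26,0,56,0]]]}}

```text
t: 23.9
tcp_pos: [0.6018, -0.0837, 0.1965]
tool_rot: [1.0, -0.01, -0.0, -0.0]
force: [-0.4, 0.0, -1.5]
finger_gap: 0.239
gripper_force: 88.6
```

Emit:
{"method": "drive_tool", "body": {"deltas": [[[-1,0,3,0],[-2,0,6,0],[-2,0,6,0],[-2,0,6,0]]]}}

```text
t: 24.23
tcp_pos: [0.6011, -0.0832, 0.1907]
tool_rot: [1.0, -0.01, 0.001, 0.0]
force: [-0.1, 0.5, -1.1]
finger_gap: 0.24
gripper_force: 88.7
```

Emit:
{"method": "drive_tool", "body": {"deltas": [[[0,0,3,0],[0,0,5,0],[0,0,5,0]]]}}

```text
t: 24.48
tcp_pos: [0.6003, -0.0829, 0.1845]
tool_rot: [1.0, -0.01, -0.0, -0.0]
force: [-1.2, 0.0, -2.6]
finger_gap: 0.237
gripper_force: 88.5
```

Emit:
{"method": "drive_tool", "body": {"deltas": [[[0,0,3,0],[0,0,3,0],[0,0,3,0]]]}}

```text
t: 24.73
tcp_pos: [0.6003, -0.083, 0.1817]
tool_rot: [1.0, -0.01, -0.0, -0.0]
force: [-0.3, -0.5, -0.6]
finger_gap: 0.236
gripper_force: 88.6
```

Run:
```python
from h import *
s=manip.sense(); p=s["tcp_pos"]; print(p,s["force"],s["finger_gap"])
im=vision.snapshot("scene").astype(int); a=cv2.imread("pics/scene0.png")[:,:,::-1].astype(int); d=np.abs(im-a).max(2)>20
for r in range(184,240,2): print(r,"".join("." if not dd else "W" if (max(c)-min(c))/max(max(c),1)>.42 and max(c)>60 else chr(97+max(c)//12) for c,dd in zip(im[r,225:310],d[r,225:310])))
O=p+[.0717,-.0011,.0973]; print(O)
for nm,l in {"apexL":(0,-.01,.013),"lipL":(.02,-.01,-.027),"lipR":(.02,.01,-.027),"tile corner":(-.009,.05,-.245)}.items():
    u=np.array([.548,-.008,.836]); xx=np.array([.836,-.01,-.548]); P=O+xx*l[0]+np.array([0,l[1],0])+u*l[2]; print(nm,proj("scene",P)[0].round(1))
print("rail",proj("scene",[[.6642,y,.285] for y in(-.12,-.082,-.05)]))
```

```text
[ 0.60033206 -0.08297055  0.18168637] [-0.33334608 -0.50850239 -0.64885971] 0.23635388200715085
184 WWWWWWppppo...Wdcdcccccbbbabbbbbbbbcbbbbbbbaccccccccccem.............................
186 ..WWWWWWWW.WWWWbbcccdcccbbbbbabbbabcbccbcccccccccccbcch..............................
188 ...WWWWWWWW..WWWbbcdfgfecbbbbbbbbaabbbbccbccccbbccccbdj..............................
190 ....WWWWWWWW..WWWcbcdddcccbcbaabbcbcbbcbbccccccbcccccbdl.............................
192 ......WWWWWWWWW..Wcbccccdcbcbcbccbbabcbbcbbbbbcbccbcdecg.............................
194 .......WWWWWWWWWWWWcacccWWdbbcacccababbccdbbbbbacbccefffn............................
196 .........WWWWWWWWWWWcbbcW.Wdabbbbbbbbbbcccccbbbbacbccfggim...........................
198 ..........WWWWWWWWWWWdbbdWecbbbbbbacaabbbccbcbabbbbcdcfgghjm.mjl.....................
200 ...........WWWWWWWWWWWdbbdccbbbbbcbbcbbbbbccbbbabadkmiddefghhgecel...................
202 ..............WWWWWWWWWdbacbabcbbbcccccbbbbcbbbbcdh..jdccceggggfhm...................
204 .................WWWWWWWWWWWcbbbbcccdjiebbbcccdccek..igfccdddehm.....................
206 ..........
[... 1030 characters left out ...]
...................................
230 ......................mhhm..........khihh............................................
232 ........................n.............hg.............................................
234 .....................................................................................
236 .....................................................................................
238 ............................................W........................................
[ 0.67203206 -0.08407055  0.27898637]
apexL [240.9 217.7]
lipL [243.2 229.3]
lipR [250.3 232.9]
tile corner [295.6 245.9]
rail [[235.6971085  210.58775802]
 [249.24561667 217.21544207]
 [260.94397663 222.93806722]]
```

Emit:
{"method": "drive_tool", "body": {"deltas": [[[0,0,2,0],[0,0,4,0],[0,0,4,0]]]}}

```text
t: 25.03
tcp_pos: [0.6017, -0.0834, 0.1784]
tool_rot: [1.0, -0.01, 0.001, 0.0]
force: [1.3, -0.6, -0.5]
finger_gap: 0.233
gripper_force: 88.9
```

Emit:
{"method": "drive_tool", "body": {"deltas": [[[0,0,2,0],[0,0,3,0],[0,0,3,0]]]}}

```text
t: 25.28
tcp_pos: [0.6035, -0.0837, 0.1767]
tool_rot: [1.0, -0.01, 0.004, 0.001]
force: [3.8, 0.0, 4.6]
finger_gap: 0.235
gripper_force: 89.8
```

The hook touches the rail now, with about 6 N. I'll unload it slightly and slide it along the rail.

Emit:
{"method": "drive_tool", "body": {"deltas": [[[-1,0,-3,0],[-1,-15,-3,0],[-1,-35,-3,0],[-1,-55,-3,0],[-1,-75,-3,0]]]}}

```text
t: 25.7
tcp_pos: [0.6016, -0.0084, 0.1786]
tool_rot: [1.0, -0.01, 0.001, 0.001]
force: [4.6, -4.6, 2.2]
finger_gap: 0.236
gripper_force: 90.3
```

Emit:
{"method": "drive_tool", "body": {"deltas": [[[0,-20,0,0],[0,-40,0,0],[0,-60,0,0],[0,-60,0,0]]]}}

```text
t: 26.03
tcp_pos: [0.6035, 0.0557, 0.1791]
tool_rot: [1.0, -0.008, 0.002, -0.001]
force: [5.2, 3.7, 3.7]
finger_gap: 0.234
gripper_force: 88.8
```

Emit:
{"method": "drive_tool", "body": {"deltas": [[[2,0,-1,0],[2,-15,-1,0],[2,-30,-1,0],[2,-45,-1,0],[2,-45,-1,0]]]}}

```text
t: 26.45
tcp_pos: [0.6052, 0.0997, 0.1793]
tool_rot: [1.0, -0.009, 0.001, -0.001]
force: [3.2, 3.0, 2.4]
finger_gap: 0.236
gripper_force: 88.9
```

Run:
```python
from h import *
s=manip.sense(); p=s["tcp_pos"]; print(p,s["tool_rot"],s["force"],s["finger_gap"])
for n in("scene","top"): cv2.imwrite(f"pics/{n}7.png",vision.snapshot(n)[:,:,::-1])
im=cv2.imread("pics/scene7.png").astype(int)[:,:,::-1]; a=cv2.imread("pics/scene0.png")[:,:,::-1].astype(int); d=np.abs(im-a).max(2)>20
for r in range(262,330,2): print(r,"".join("." if not dd else "W" if (max(c)-min(c))/max(max(c),1)>.42 and max(c)>60 else chr(97+max(c)//12) for c,dd in zip(im[r,280:365],d[r,280:365])))
for y in(.098,.102,.106): print(y,proj("scene",[[.667+.002,y-.01,.26],[.669,y+.01,.26],[.667,y,.285]]).round(1).tolist())
# strip: sub-pixel in both views (grey strip on wood)
for n,rows in(("top",range(136,164,4)),("scene",range(244,268,4))):
    b=cv2.imread(f"pics/{n}0.png").astype(int); sat=(b.max(2)-b.min(2))/b.max(2)
    for r in rows:
        x0,x1=(208,225) if n=="top" else (290,330)
        m=sat[r,x0:x1]<.3; xs=np.nonzero(m)[0]+x0; 
        if len(xs): c=xs.mean(); print(n,r,c.round(1),len(xs),plane(n,(c,r),.3225).round(4))
```

```text
[0.60523014 0.0996565  0.17930743] [ 9.99961679e-01 -8.67790284e-03  5.70462817e-04 -1.00451637e-03] [3.19471672 3.01351535 2.35605251] 0.2359956180073042
262 .....................................................................................
264 .....................................................................................
266 .....................................................................................
268 .....................................................................................
270 .....................................................................................
272 .....................................................................................
274 .....................................................................................
276 .....................................................................................
278 .....................................................................................
280 .....................................................................................
282 .........................................
[... 2160 characters left out ...]
, 252.1]]
0.102 [[314.4, 258.8], [322.6, 262.8], [319.8, 252.9]]
0.106 [[316.0, 259.6], [324.2, 263.6], [321.4, 253.7]]
top 136 216.5 4 [0.7302 0.0992 0.3225]
top 140 215.5 4 [0.7195 0.1016 0.3225]
top 144 215.5 4 [0.7088 0.1014 0.3225]
top 148 215.5 4 [0.6982 0.1012 0.3225]
top 152 215.5 4 [0.6875 0.101  0.3225]
top 156 215.0 3 [0.6769 0.1021 0.3225]
top 160 214.5 4 [0.6664 0.1032 0.3225]
scene 244 319.5 6 [0.6746 0.1025 0.3225]
scene 248 315.5 6 [0.6882 0.1008 0.3225]
scene 252 312.5 6 [0.7005 0.1008 0.3225]
scene 256 309.5 6 [0.7126 0.1008 0.3225]
scene 260 305.5 6 [0.7256 0.0992 0.3225]
scene 264 302.5 6 [0.7373 0.0992 0.3225]<stdin>:9: RuntimeWarning: invalid value encountered in divide
```

Emit:
{"method": "drive_tool", "body": {"deltas": [[[1,-3,0,0],[2,-5,0,0],[2,-5,0,0],[2,-5,0,0]]]}}

```text
t: 26.88
tcp_pos: [0.6063, 0.1013, 0.1785]
tool_rot: [1.0, -0.01, -0.001, 0.0]
force: [0.6, -1.1, 1.9]
finger_gap: 0.232
gripper_force: 89.6
```

Emit:
{"method": "drive_tool", "body": {"deltas": [[[0,0,2,0],[0,0,2,0],[0,0,2,0]]], "jaw": 10, "force": 20}}

```text
t: 27.13
tcp_pos: [0.6076, 0.1014, 0.1773]
tool_rot: [1.0, -0.01, 0.001, 0.0]
force: [1.8, -1.8, 2.7]
finger_gap: 0.238
gripper_force: 90.2
```

Emit:
{"method": "drive_tool", "body": {"deltas": [[[0,-2,0,0],[0,-3,0,0],[0,-3,0,0]]]}}

```text
t: 27.38
tcp_pos: [0.6077, 0.1044, 0.1774]
tool_rot: [1.0, -0.01, 0.001, 0.0]
force: [3.0, -4.1, 3.3]
finger_gap: 0.237
gripper_force: 90.7
```

Emit:
{"method": "drive_tool", "body": {"deltas": [[[0,0,0,0],[0,0,0,0],[0,0,0,0]]], "jaw": 26}}

```text
t: 27.63
tcp_pos: [0.605, 0.1056, 0.1758]
tool_rot: [1.0, -0.009, -0.002, -0.0]
force: [0.2, -0.1, 0.7]
finger_gap: 0.306
gripper_force: 0.0
```

Emit:
{"method": "drive_tool", "body": {"deltas": [[[0,0,0,0],[0,0,0,0],[0,0,0,0],[0,0,0,0],[0,0,0,0]]], "jaw": 45}}

```text
t: 28.05
tcp_pos: [0.607, 0.1049, 0.177]
tool_rot: [1.0, -0.01, -0.0, -0.0]
force: [-0.5, -0.5, 1.0]
finger_gap: 0.531
gripper_force: 0.0
```

```bash
cat > tile.py <<'E'
from h import *
s=manip.sense(); print(s["t"],s["tcp_pos"],s["force"],s["finger_gap"])
im=vision.snapshot("scene").astype(int); cv2.imwrite("pics/slast.png",im[:,:,::-1].astype(np.uint8)); a=cv2.imread("pics/scene0.png")[:,:,::-1].astype(int); d=np.abs(im-a).max(2)>20
for r in range(266,336,2): print(r,"".join("." if not dd else "W" if (max(c)-min(c))/max(max(c),1)>.42 and max(c)>60 else chr(97+max(c)//12) for c,dd in zip(im[r,270:365],d[r,270:365])))
E
python3 tile.py
```

```text
28.05 [0.60702206 0.10494449 0.17696709] [-0.52343416 -0.51389617  0.98026942] 0.5306840267709184
266 ...............................................................................................
268 ...............................................................................................
270 ...............................................................................................
272 ...............................................................................................
274 ...............................................................................................
276 ...............................................................................................
278 ....................................kWWW.......................................................
280 ...................................lWWWWWWWW...................................................
282 ..................................mWWWWWWWWWWW.................................................
284 ..................................kWWWWWWWWWWm.................................................
28
[... 1797 characters left out ...]

322 .............ligffffffggfgffgff..ffffffgfgfgfgfgk..........................................iW..
324 .................kigffffgggfggfgggfggffggggggggl..............................................j
326 .....................nkiggggggggfffffgggfgggggi.........................................f......
328 ..........................ljhgffffffgfffggfffin.....................oj.........................
330 ..............................ligffffffgffggh........................mh........................
332 ..................................mkigffgfggl........................plg.......................
334 ......................................nliggl..........................plg......................
```

Emit:
{"method": "drive_tool", "body": {"deltas": [[[-30,0,0,0],[-65,0,0,0],[-100,0,-10,0],[-130,0,-40,0],[-150,0,-75,0]]]}}

```text
t: 28.52
tcp_pos: [0.4515, 0.1079, 0.2503]
tool_rot: [1.0, -0.01, -0.005, -0.0]
force: [0.5, -0.4, 0.5]
finger_gap: 0.531
gripper_force: 0.0
```

Emit:
{"method": "drive_tool", "body": {"deltas": [[[0,0,0,0],[0,0,0,0],[0,0,0,0],[0,0,0,0],[0,0,0,0]]]}}

```text
t: 28.93
tcp_pos: [0.4572, 0.1076, 0.2508]
tool_rot: [1.0, -0.01, -0.001, -0.0]
force: [-0.1, -0.4, 0.4]
finger_gap: 0.525
gripper_force: 0.0
```

Emit:
{"method": "drive_tool", "body": {"deltas": [[[0,0,0,0],[0,0,0,0],[0,0,0,0],[0,0,0,0],[0,0,0,0]]]}}

```text
t: 29.35
tcp_pos: [0.4572, 0.1077, 0.2518]
tool_rot: [1.0, -0.01, -0.0, -0.0]
force: [-0.1, -0.2, 0.0]
finger_gap: 0.528
gripper_force: 0.0
```

Emit:
{"method": "drive_tool", "body": {"deltas": [[[0,0,0,0],[0,0,0,0],[0,0,0,0],[0,0,0,0],[0,0,0,0]]]}}

```text
t: 29.77
tcp_pos: [0.4571, 0.1078, 0.2521]
tool_rot: [1.0, -0.01, 0.0, 0.0]
force: [-0.5, 0.1, 0.5]
finger_gap: 0.525
gripper_force: 0.0
```

```bash
python3 tile.py
python3 - <<'E'
from h import *
u=np.array([0,0,1.])
th=-.03
X=np.array([np.cos(th),np.sin(th),0]);Y=np.array([-np.sin(th),np.cos(th),0])
O=np.array([.669,.103,.285])
for nm,l in {"tile LB back(-y)":(.003,-.05,-.245),"tile RB(+y)":(.003,.05,-.245),"RT":(.003,.05,-.17),"LT":(.003,-.05,-.17)}.items(): print(nm,proj("scene",O+X*l[0]+Y*l[1]+u*l[2])[0].round(1))
E
```

```text
29.7667 [0.45713866 0.10775391 0.25207712] [-0.47929587  0.13751805  0.50700757] 0.5253764387030889
266 ...............................................................................................
268 ...............................................................................................
270 ...............................................................................................
272 ...............................................................................................
274 ...............................................................................................
276 ...............................................................................................
278 ...............................................................................................
280 ...............................................................................................
282 ...........................................mWWWW...............................................
284 ...........................................kWWWWWWW............................................

[... 1890 characters left out ...]
......W..
324 ....................ieeeedeeedeeeedeeeegjjjjkm.................................................
326 ...................lgdeeeeeeeddeeeeedeeefhjkkjl.........................................f......
328 ...................jfddeeeeeeeededdeeeeeeefijjjkm...................oj.........................
330 ...................kfededeededeeeeeeeeeeeeeegikjjkm..................lg.......................f
332 ....................lgeedeeddeeeeeeeeeeeeeeeeehjjjj..................okg.......................
334 ......................jgeeeeeedeeeeeedeeeeeeeegiiil...................ok.......................
tile LB back(-y) [295.1 305.8]
tile RB(+y) [329.3 326. ]
RT [332.2 309.6]
LT [296.2 289.1]
```

```bash
cat > sw.py <<'E'
from h import *
import sys
a=cv2.imread("pics/scene0.png")[:,:,::-1].astype(int); o=[]
for i in range(int(sys.argv[1])):
    im=vision.snapshot("scene").astype(int); d=(np.abs(im-a).max(2)>25)&(im.max(2)<110); m=d[285:360,280:345]; ys,xs=np.nonzero(m); o.append((round(xs.mean()+280,1),round(ys.mean()+285,1),int(xs.max()+280),int(ys.max()+285)))
print(o[::3]); cv2.imwrite("pics/slast.png",im[:,:,::-1].astype(np.uint8)); print(manip.sense()["t"])
E
python3 sw.py 45
```

```text
[(np.float64(311.5), np.float64(322.5), 344, 352), (np.float64(321.8), np.float64(301.6), 344, 337), (np.float64(326.1), np.float64(292.2), 344, 337), (np.float64(311.9), np.float64(293.7), 344, 337), (np.float64(307.7), np.float64(321.4), 344, 337), (np.float64(303.1), np.float64(331.8), 344, 346), (np.float64(303.0), np.float64(318.1), 344, 337), (np.float64(313.7), np.float64(296.2), 344, 337), (np.float64(327.2), np.float64(293.6), 344, 337), (np.float64(323.7), np.float64(304.6), 344, 337), (np.float64(305.2), np.float64(317.2), 344, 341), (np.float64(295.5), np.float64(320.2), 344, 345), (np.float64(302.6), np.float64(312.6), 344, 337), (np.float64(320.9), np.float64(300.6), 344, 337), (np.float64(327.8), np.float64(295.2), 344, 337)]
32.0667
```

Emit:
{"method": "drive_tool", "body": {"deltas": [[[0,0,0,0],[0,0,0,0],[0,0,0,0],[0,0,0,0],[0,0,0,0]]]}}

```text
t: 32.48
tcp_pos: [0.4572, 0.1078, 0.252]
tool_rot: [1.0, -0.01, 0.0, -0.0]
force: [-1.0, -0.3, 0.1]
finger_gap: 0.528
gripper_force: 0.0
```

Emit:
{"method": "drive_tool", "body": {"deltas": [[[0,0,0,0],[0,0,0,0],[0,0,0,0],[0,0,0,0],[0,0,0,0]]]}}

```text
t: 32.9
tcp_pos: [0.4572, 0.1077, 0.252]
tool_rot: [1.0, -0.01, -0.0, 0.0]
force: [-0.6, 0.4, -0.2]
finger_gap: 0.526
gripper_force: 0.0
```

Emit:
{"method": "drive_tool", "body": {"deltas": [[[0,0,0,0],[0,0,0,0],[0,0,0,0],[0,0,0,0],[0,0,0,0]]]}}

```text
t: 33.32
tcp_pos: [0.4572, 0.1077, 0.252]
tool_rot: [1.0, -0.01, 0.0, 0.0]
force: [-0.6, 0.5, -0.8]
finger_gap: 0.524
gripper_force: 0.0
```

Emit:
{"method": "drive_tool", "body": {"deltas": [[[0,0,0,0],[0,0,0,0],[0,0,0,0],[0,0,0,0],[0,0,0,0]]]}}

```text
t: 33.73
tcp_pos: [0.4571, 0.1077, 0.252]
tool_rot: [1.0, -0.01, -0.0, -0.0]
force: [0.8, -0.1, -0.2]
finger_gap: 0.528
gripper_force: 0.0
```

Emit:
{"method": "drive_tool", "body": {"deltas": [[[0,0,0,0],[0,0,0,0],[0,0,0,0],[0,0,0,0],[0,0,0,0]]]}}

```text
t: 34.15
tcp_pos: [0.4572, 0.1078, 0.252]
tool_rot: [1.0, -0.01, 0.0, -0.0]
force: [-0.5, 0.3, 0.8]
finger_gap: 0.526
gripper_force: 0.0
```

Emit:
{"method": "drive_tool", "body": {"deltas": [[[0,0,0,0],[0,0,0,0],[0,0,0,0],[0,0,0,0],[0,0,0,0]]]}}

```text
t: 34.57
tcp_pos: [0.4572, 0.1077, 0.252]
tool_rot: [1.0, -0.01, -0.0, -0.0]
force: [0.7, -0.7, 0.3]
finger_gap: 0.526
gripper_force: 0.0
```

```bash
python3 sw.py 20
python3 - <<'E'
from h import *
im=cv2.imread("pics/slast.png")[:,:,::-1].astype(int); a=cv2.imread("pics/scene0.png")[:,:,::-1].astype(int); d=np.abs(im-a).max(2)>20
for r in range(270,340,2): print(r,"".join("." if not dd else "W" if (max(c)-min(c))/max(max(c),1)>.42 and max(c)>60 else chr(97+max(c)//12) for c,dd in zip(im[r,275:350],d[r,275:350])))
E
```

```text
[(np.float64(323.8), np.float64(295.8), 344, 337), (np.float64(319.1), np.float64(298.9), 344, 337), (np.float64(307.8), np.float64(311.4), 344, 337), (np.float64(300.4), np.float64(319.5), 344, 346), (np.float64(303.4), np.float64(316.4), 344, 341), (np.float64(314.1), np.float64(304.5), 344, 337), (np.float64(323.4), np.float64(296.2), 344, 337)]
35.5667
270 ...........................................................................
272 ...........................................................................
274 ...........................................................................
276 .............................ji............................................
278 ............................kjjjiii........................................
280 ............................kgegijjjiiW....................................
282 ............................mhddeeghijjiih.................................
284 .............................jedeedddfhhjjjiiW.............................
286 .............................jfdeedeeeeeeghjjjjii..........................
288 .................
[... 1358 characters left out ...]
.........pppopooooppo.......................................
324 ...........................ooooppp.........................................
326 ...........................................................................
328 ...............................................................o...........
330 ................................................................lg.........
332 ................................................................ok.........
334 .................................................................okg.......
336 ...................................................................mi......
338 ....................................................................nk.....
```

Run:
```python
from h import *
from scipy.optimize import least_squares
th=-.03
def P(phi,y,yl,zl,xl=.003):
    xr=xl*np.cos(phi)+zl*np.sin(phi); zr=-xl*np.sin(phi)+zl*np.cos(phi)
    rail=np.array([.6665+.03*(y-.0),y,.285-.0]); X=np.array([np.cos(th),np.sin(th),0]);Y=np.array([-np.sin(th),np.cos(th),0])
    return rail+X*xr+Y*yl+np.array([0,0,zr])
def fit(obs):
    f=lambda v: np.concatenate([proj("scene",P(v[0],v[1],*l))[0]-o for l,o in obs])
    r=least_squares(f,[0,.1]); print(r.x.round(4),r.fun.round(1))
# frame swung to robot: corners
fit([((-.05,-.245),(304.3,290.5)),((.05,-.245),(336.5,311.5)),((-.05,-.17),(303.5,276.5)),((.05,-.17),(340,297))])
# earlier released frame (28.05): bottom corners
fit([((-.05,-.245),(275.5,318.5)),((.05,-.245),(312.5,335.5)),((-.05,-.17),(283,296.5)),((.05,-.17),(320.5,314))])
```

```text
[0.2063 0.0998] [ 0.3  0.1  1.8 -1.7 -0.8  1.6 -1.7  0.9]
[-0.2117  0.0865] [ 2.7 -2.3  0.2  1.8 -0.9 -1.2 -2.3  2.4]
```

Emit:
{"method": "drive_tool", "body": {"deltas": [[[0,0,0,0],[0,0,0,0],[0,0,0,0],[0,0,0,0],[0,0,0,0]]]}}

```text
t: 35.98
tcp_pos: [0.4572, 0.1077, 0.252]
tool_rot: [1.0, -0.01, -0.0, -0.0]
force: [0.7, 0.4, 0.2]
finger_gap: 0.531
gripper_force: 0.0
```

Emit:
{"method": "drive_tool", "body": {"deltas": [[[0,0,0,0],[0,0,0,0],[0,0,0,0],[0,0,0,0],[0,0,0,0]]]}}

```text
t: 36.4
tcp_pos: [0.4572, 0.1077, 0.252]
tool_rot: [1.0, -0.01, 0.0, -0.0]
force: [-0.4, -0.3, 0.5]
finger_gap: 0.526
gripper_force: 0.0
```

Emit:
{"method": "drive_tool", "body": {"deltas": [[[0,0,0,0],[0,0,0,0],[0,0,0,0],[0,0,0,0],[0,0,0,0]]]}}

```text
t: 36.82
tcp_pos: [0.4571, 0.1077, 0.252]
tool_rot: [1.0, -0.01, -0.0, -0.0]
force: [-0.9, -0.8, -0.8]
finger_gap: 0.526
gripper_force: 0.0
```

Emit:
{"method": "drive_tool", "body": {"deltas": [[[0,0,0,0],[0,0,0,0],[0,0,0,0],[0,0,0,0],[0,0,0,0]]]}}

```text
t: 37.23
tcp_pos: [0.4571, 0.1077, 0.252]
tool_rot: [1.0, -0.01, -0.0, 0.0]
force: [-0.3, 0.1, 0.1]
finger_gap: 0.523
gripper_force: 0.0
```

Emit:
{"method": "drive_tool", "body": {"deltas": [[[0,0,0,0],[0,0,0,0],[0,0,0,0],[0,0,0,0],[0,0,0,0]]]}}

```text
t: 37.65
tcp_pos: [0.4571, 0.1078, 0.252]
tool_rot: [1.0, -0.01, -0.0, 0.0]
force: [-1.1, -0.7, 0.1]
finger_gap: 0.525
gripper_force: 0.0
```

Emit:
{"method": "drive_tool", "body": {"deltas": [[[0,0,0,0],[0,0,0,0],[0,0,0,0],[0,0,0,0],[0,0,0,0]]]}}

```text
t: 38.07
tcp_pos: [0.4572, 0.1078, 0.252]
tool_rot: [1.0, -0.01, 0.0, -0.0]
force: [0.2, 0.5, -0.5]
finger_gap: 0.528
gripper_force: 0.0
```

Emit:
{"method": "drive_tool", "body": {"deltas": [[[0,0,0,0],[0,0,0,0],[0,0,0,0],[0,0,0,0],[0,0,0,0]]]}}

```text
t: 38.48
tcp_pos: [0.4572, 0.1077, 0.252]
tool_rot: [1.0, -0.01, -0.0, 0.0]
force: [-1.0, 0.2, -0.0]
finger_gap: 0.524
gripper_force: 0.0
```

Emit:
{"method": "drive_tool", "body": {"deltas": [[[0,0,0,0],[0,0,0,0],[0,0,0,0],[0,0,0,0],[0,0,0,0]]]}}

```text
t: 38.9
tcp_pos: [0.4572, 0.1077, 0.252]
tool_rot: [1.0, -0.01, 0.0, 0.0]
force: [-0.4, 0.2, 0.6]
finger_gap: 0.528
gripper_force: 0.0
```

Emit:
{"method": "drive_tool", "body": {"deltas": [[[0,0,0,0],[0,0,0,0],[0,0,0,0],[0,0,0,0],[0,0,0,0]]]}}

```text
t: 39.32
tcp_pos: [0.4572, 0.1077, 0.252]
tool_rot: [1.0, -0.01, 0.0, 0.0]
force: [0.1, 1.0, 0.0]
finger_gap: 0.529
gripper_force: 0.0
```

Emit:
{"method": "drive_tool", "body": {"deltas": [[[0,0,0,0],[0,0,0,0],[0,0,0,0],[0,0,0,0],[0,0,0,0]]]}}

```text
t: 39.73
tcp_pos: [0.4571, 0.1077, 0.252]
tool_rot: [1.0, -0.01, -0.0, -0.0]
force: [0.3, -0.1, -0.2]
finger_gap: 0.525
gripper_force: 0.0
```

Emit:
{"method": "drive_tool", "body": {"deltas": [[[0,0,0,0],[0,0,0,0],[0,0,0,0],[0,0,0,0],[0,0,0,0]]]}}

```text
t: 40.15
tcp_pos: [0.4572, 0.1077, 0.252]
tool_rot: [1.0, -0.01, 0.0, -0.0]
force: [0.3, -0.2, 0.5]
finger_gap: 0.524
gripper_force: 0.0
```

Emit:
{"method": "drive_tool", "body": {"deltas": [[[0,0,0,0],[0,0,0,0],[0,0,0,0],[0,0,0,0],[0,0,0,0]]]}}

```text
t: 40.57
tcp_pos: [0.4572, 0.1078, 0.252]
tool_rot: [1.0, -0.01, 0.0, -0.0]
force: [-0.3, 0.1, -0.4]
finger_gap: 0.524
gripper_force: 0.0
```

```bash
python3 sw.py 18
```

```text
[(np.float64(305.5), np.float64(314.1), 344, 338), (np.float64(313.9), np.float64(304.7), 344, 337), (np.float64(319.8), np.float64(298.5), 344, 337), (np.float64(316.4), np.float64(301.9), 344, 337), (np.float64(308.2), np.float64(311.2), 344, 337), (np.float64(303.0), np.float64(316.8), 344, 342)]
41.4667
```

Emit:
{"method": "drive_tool", "body": {"deltas": [[[0,0,0,0],[0,0,0,0],[0,0,0,0],[0,0,0,0],[0,0,0,0]]]}}

```text
t: 41.88
tcp_pos: [0.4572, 0.1077, 0.252]
tool_rot: [1.0, -0.01, 0.0, 0.0]
force: [-0.6, 1.0, -0.2]
finger_gap: 0.526
gripper_force: 0.0
```

Emit:
{"method": "drive_tool", "body": {"deltas": [[[0,0,0,0],[0,0,0,0],[0,0,0,0],[0,0,0,0],[0,0,0,0]]]}}

```text
t: 42.3
tcp_pos: [0.4572, 0.1077, 0.252]
tool_rot: [1.0, -0.01, 0.0, 0.0]
force: [0.1, -0.4, 0.6]
finger_gap: 0.527
gripper_force: 0.0
```

Emit:
{"method": "drive_tool", "body": {"deltas": [[[0,0,0,0],[0,0,0,0],[0,0,0,0],[0,0,0,0],[0,0,0,0]]]}}

```text
t: 42.72
tcp_pos: [0.4572, 0.1078, 0.252]
tool_rot: [1.0, -0.01, 0.0, -0.0]
force: [0.1, -0.5, -0.4]
finger_gap: 0.525
gripper_force: 0.0
```

Emit:
{"method": "drive_tool", "body": {"deltas": [[[0,0,0,0],[0,0,0,0],[0,0,0,0],[0,0,0,0],[0,0,0,0]]]}}

```text
t: 43.13
tcp_pos: [0.4571, 0.1077, 0.252]
tool_rot: [1.0, -0.01, -0.0, 0.0]
force: [0.2, 1.0, 0.5]
finger_gap: 0.531
gripper_force: 0.0
```

Emit:
{"method": "drive_tool", "body": {"deltas": [[[0,0,0,0],[0,0,0,0],[0,0,0,0],[0,0,0,0],[0,0,0,0]]]}}

```text
t: 43.55
tcp_pos: [0.4571, 0.1077, 0.252]
tool_rot: [1.0, -0.01, 0.0, -0.0]
force: [0.1, 0.2, -0.3]
finger_gap: 0.527
gripper_force: 0.0
```

Emit:
{"method": "drive_tool", "body": {"deltas": [[[0,0,0,0],[0,0,0,0],[0,0,0,0],[0,0,0,0],[0,0,0,0]]]}}

```text
t: 43.97
tcp_pos: [0.4572, 0.1077, 0.252]
tool_rot: [1.0, -0.01, 0.0, 0.0]
force: [0.3, -0.2, 0.0]
finger_gap: 0.523
gripper_force: 0.0
```

Emit:
{"method": "drive_tool", "body": {"deltas": [[[0,0,0,0],[0,0,0,0],[0,0,0,0],[0,0,0,0],[0,0,0,0]]]}}

```text
t: 44.38
tcp_pos: [0.4572, 0.1077, 0.252]
tool_rot: [1.0, -0.01, -0.0, -0.0]
force: [0.6, -0.6, 0.2]
finger_gap: 0.528
gripper_force: 0.0
```

Emit:
{"method": "drive_tool", "body": {"deltas": [[[0,0,0,0],[0,0,0,0],[0,0,0,0],[0,0,0,0],[0,0,0,0]]]}}

```text
t: 44.8
tcp_pos: [0.4571, 0.1078, 0.252]
tool_rot: [1.0, -0.01, -0.0, -0.0]
force: [0.0, -0.2, -0.2]
finger_gap: 0.525
gripper_force: 0.0
```

Emit:
{"method": "drive_tool", "body": {"deltas": [[[0,0,0,0],[0,0,0,0],[0,0,0,0],[0,0,0,0],[0,0,0,0]]]}}

```text
t: 45.22
tcp_pos: [0.4571, 0.1077, 0.252]
tool_rot: [1.0, -0.01, -0.0, 0.0]
force: [-0.6, -0.8, -0.5]
finger_gap: 0.526
gripper_force: 0.0
```

Emit:
{"method": "drive_tool", "body": {"deltas": [[[0,0,0,0],[0,0,0,0],[0,0,0,0],[0,0,0,0],[0,0,0,0]]]}}

```text
t: 45.63
tcp_pos: [0.4572, 0.1077, 0.252]
tool_rot: [1.0, -0.01, 0.0, -0.0]
force: [-0.3, 0.4, 0.4]
finger_gap: 0.528
gripper_force: 0.0
```

Emit:
{"method": "drive_tool", "body": {"deltas": [[[0,0,0,0],[0,0,0,0],[0,0,0,0],[0,0,0,0],[0,0,0,0]]]}}

```text
t: 46.05
tcp_pos: [0.4571, 0.1077, 0.252]
tool_rot: [1.0, -0.01, -0.0, -0.0]
force: [-0.6, 0.4, 0.8]
finger_gap: 0.525
gripper_force: 0.0
```

Emit:
{"method": "drive_tool", "body": {"deltas": [[[0,0,0,0],[0,0,0,0],[0,0,0,0],[0,0,0,0],[0,0,0,0]]]}}

```text
t: 46.47
tcp_pos: [0.4572, 0.1077, 0.252]
tool_rot: [1.0, -0.01, 0.0, 0.0]
force: [-0.4, 0.3, -0.2]
finger_gap: 0.524
gripper_force: 0.0
```

Emit:
{"method": "drive_tool", "body": {"deltas": [[[0,0,0,0],[0,0,0,0],[0,0,0,0],[0,0,0,0],[0,0,0,0]]]}}

```text
t: 46.88
tcp_pos: [0.4572, 0.1077, 0.252]
tool_rot: [1.0, -0.01, 0.0, -0.0]
force: [1.0, 0.1, 0.2]
finger_gap: 0.53
gripper_force: 0.0
```

Emit:
{"method": "drive_tool", "body": {"deltas": [[[0,0,0,0],[0,0,0,0],[0,0,0,0],[0,0,0,0],[0,0,0,0]]]}}

```text
t: 47.3
tcp_pos: [0.4572, 0.1077, 0.252]
tool_rot: [1.0, -0.01, 0.0, 0.0]
force: [-0.5, -0.2, 0.0]
finger_gap: 0.524
gripper_force: 0.0
```

Emit:
{"method": "drive_tool", "body": {"deltas": [[[0,0,0,0],[0,0,0,0],[0,0,0,0],[0,0,0,0],[0,0,0,0]]]}}

```text
t: 47.72
tcp_pos: [0.4572, 0.1077, 0.252]
tool_rot: [1.0, -0.01, 0.0, -0.0]
force: [0.4, 0.3, -0.4]
finger_gap: 0.527
gripper_force: 0.0
```

Emit:
{"method": "drive_tool", "body": {"deltas": [[[0,0,0,0],[0,0,0,0],[0,0,0,0],[0,0,0,0],[0,0,0,0]]]}}

```text
t: 48.13
tcp_pos: [0.4571, 0.1077, 0.252]
tool_rot: [1.0, -0.01, -0.0, 0.0]
force: [-0.3, -0.5, 0.3]
finger_gap: 0.53
gripper_force: 0.0
```

Emit:
{"method": "drive_tool", "body": {"deltas": [[[0,0,0,0],[0,0,0,0],[0,0,0,0],[0,0,0,0],[0,0,0,0]]]}}

```text
t: 48.55
tcp_pos: [0.4571, 0.1077, 0.252]
tool_rot: [1.0, -0.01, -0.0, -0.0]
force: [-0.0, -0.1, 0.3]
finger_gap: 0.523
gripper_force: 0.0
```

Emit:
{"method": "drive_tool", "body": {"deltas": [[[0,0,0,0],[0,0,0,0],[0,0,0,0],[0,0,0,0],[0,0,0,0]]]}}

```text
t: 48.97
tcp_pos: [0.4571, 0.1078, 0.252]
tool_rot: [1.0, -0.01, -0.0, -0.0]
force: [0.4, 0.1, 0.3]
finger_gap: 0.527
gripper_force: 0.0
```

Emit:
{"method": "drive_tool", "body": {"deltas": [[[0,0,0,0],[0,0,0,0],[0,0,0,0],[0,0,0,0],[0,0,0,0]]]}}

```text
t: 49.38
tcp_pos: [0.4571, 0.1077, 0.252]
tool_rot: [1.0, -0.01, -0.0, 0.0]
force: [0.0, 0.3, -0.4]
finger_gap: 0.529
gripper_force: 0.0
```

Emit:
{"method": "drive_tool", "body": {"deltas": [[[0,0,0,0],[0,0,0,0],[0,0,0,0],[0,0,0,0],[0,0,0,0]]]}}

```text
t: 49.8
tcp_pos: [0.4571, 0.1077, 0.252]
tool_rot: [1.0, -0.01, -0.0, -0.0]
force: [0.2, -0.4, -0.3]
finger_gap: 0.526
gripper_force: 0.0
```

```bash
python3 sw.py 15
python3 - <<'E'
from h import *
im=cv2.imread("pics/slast.png")[:,:,::-1].astype(int); a=cv2.imread("pics/scene0.png")[:,:,::-1].astype(int); d=np.abs(im-a).max(2)>20
for r in range(272,340,2): print(r,"".join("." if not dd else "W" if (max(c)-min(c))/max(max(c),1)>.42 and max(c)>60 else chr(97+max(c)//12) for c,dd in zip(im[r,275:350],d[r,275:350])))
E
```

```text
[(np.float64(315.0), np.float64(303.4), 344, 337), (np.float64(314.5), np.float64(304.1), 344, 337), (np.float64(310.5), np.float64(308.6), 344, 337), (np.float64(307.2), np.float64(312.3), 344, 337), (np.float64(307.8), np.float64(311.7), 344, 337)]
50.55
272 ...........................................................................
274 ...........................................................................
276 ...........................................................................
278 ...........................................................................
280 ....................................kWW....................................
282 ....................................jWWWWWW................................
284 ....................................iWWWWWWWWW.............................
286 ...................................lWWWWWWWWWWW............................
288 ...................................kWWWWWWWWWWn............................
290 ...................mlm............miWWWWWWWWWW.............................
292 ..................ljjjjklm...ooooo.WWWW
[... 1176 characters left out ...]
.........pppopppom.ifeeeeedeeeeeedeehj......................
324 ...........................ooooppp..kifedeeeeeeeeefil......................
326 .......................................khfeedeeeeehj.......................
328 ..........................................mjgeeeefil...........o...........
330 .............................................mjgeim.............lg.........
332 ................................................m...............okf........
334 .................................................................okg.......
336 ...................................................................mi......
338 ....................................................................nkg....
```

Run:
```python
from h import *
from scipy.optimize import least_squares
th=-.03; X=np.array([np.cos(th),np.sin(th),0]);Y=np.array([-np.sin(th),np.cos(th),0])
def P(phi,y,xl,yl,zl):
    xr=xl*np.cos(phi)+zl*np.sin(phi); zr=-xl*np.sin(phi)+zl*np.cos(phi)
    return np.array([.6665+.03*y,y,.285])+X*xr+Y*yl+np.array([0,0,zr])
def fit(obs):
    f=lambda v: np.concatenate([proj("scene",P(v[0],v[1],*l))[0]-o for l,o in obs])
    r=least_squares(f,[0,.1]); print(r.x.round(4),r.fun.round(1))
fit([((.003,-.05,-.245),(290,311)),((.003,.05,-.245),(324,331.5)),((.003,-.05,-.17),(292.3,293.5)),((.003,.05,-.17),(328.3,312.5))])
# control: same method on where the strip's back end drops over the shelf
print(proj("scene",[[.667,.103,.3225]]))
# stem centre at two rows
im=cv2.imread("pics/slast.png").astype(int); sat=(im.max(2)-im.min(2))/np.maximum(im.max(2),1)
for r in(286,290,294):
    xs=np.nonzero(sat[r,305:325]>.42)[0]+305; print(r,xs.min(),xs.max())
for y in(.099,.103): print(y,[proj("scene",P(.03,y,-.009,s*.012,z))[0].round(1).tolist() for z in(-.12,-.15) for s in(-1,1)])
```

```text
[-0.0811  0.1007] [-0.1 -0.   0.3 -0.  -0.2 -0.9 -0.1  0.9]
[[321.55157918 241.69345195]]
286 311 324
290 311 320
294 310 319
0.099 [[312.7, 279.4], [321.6, 284.3], [312.1, 286.5], [320.8, 291.3]]
0.103 [[314.2, 280.2], [323.1, 285.1], [313.6, 287.3], [322.3, 292.1]]
```

The tile fits y ≈ 0.101 against the strip's 0.1026, which is in line to about 2 mm. I'll let the last of the swing die out.

Emit:
{"method": "drive_tool", "body": {"deltas": [[[0,0,0,0],[0,0,0,0],[0,0,0,0],[0,0,0,0],[0,0,0,0]]]}}

```text
t: 50.97
tcp_pos: [0.4571, 0.1077, 0.252]
tool_rot: [1.0, -0.01, -0.0, 0.0]
force: [0.7, -0.6, -0.5]
finger_gap: 0.528
gripper_force: 0.0
```

Emit:
{"method": "drive_tool", "body": {"deltas": [[[0,0,0,0],[0,0,0,0],[0,0,0,0],[0,0,0,0],[0,0,0,0]]]}}

```text
t: 51.38
tcp_pos: [0.4572, 0.1077, 0.252]
tool_rot: [1.0, -0.01, 0.0, -0.0]
force: [0.0, 0.2, 0.0]
finger_gap: 0.527
gripper_force: 0.0
```

Emit:
{"method": "drive_tool", "body": {"deltas": [[[0,0,0,0],[0,0,0,0],[0,0,0,0],[0,0,0,0],[0,0,0,0]]]}}

```text
t: 51.8
tcp_pos: [0.4572, 0.1077, 0.252]
tool_rot: [1.0, -0.01, -0.0, -0.0]
force: [-0.4, -0.3, -0.1]
finger_gap: 0.53
gripper_force: 0.0
```

Emit:
{"method": "drive_tool", "body": {"deltas": [[[0,0,0,0],[0,0,0,0],[0,0,0,0],[0,0,0,0],[0,0,0,0]]]}}

```text
t: 52.22
tcp_pos: [0.4572, 0.1077, 0.252]
tool_rot: [1.0, -0.01, -0.0, -0.0]
force: [-0.1, -0.5, -0.4]
finger_gap: 0.526
gripper_force: 0.0
```

Emit:
{"method": "drive_tool", "body": {"deltas": [[[0,0,0,0],[0,0,0,0],[0,0,0,0],[0,0,0,0],[0,0,0,0]]]}}

```text
t: 52.63
tcp_pos: [0.4571, 0.1077, 0.252]
tool_rot: [1.0, -0.01, -0.0, -0.0]
force: [0.0, 0.6, -0.4]
finger_gap: 0.528
gripper_force: 0.0
```

Emit:
{"method": "drive_tool", "body": {"deltas": [[[0,0,0,0],[0,0,0,0],[0,0,0,0],[0,0,0,0],[0,0,0,0]]]}}

```text
t: 53.05
tcp_pos: [0.4572, 0.1077, 0.252]
tool_rot: [1.0, -0.01, 0.0, -0.0]
force: [-0.0, -0.8, 0.2]
finger_gap: 0.524
gripper_force: 0.0
```

Emit:
{"method": "drive_tool", "body": {"deltas": [[[0,0,0,0],[0,0,0,0],[0,0,0,0],[0,0,0,0],[0,0,0,0]]]}}

```text
t: 53.47
tcp_pos: [0.4571, 0.1078, 0.252]
tool_rot: [1.0, -0.01, -0.0, -0.0]
force: [0.0, -0.2, 1.2]
finger_gap: 0.525
gripper_force: 0.0
```

Emit:
{"method": "drive_tool", "body": {"deltas": [[[0,0,0,0],[0,0,0,0],[0,0,0,0],[0,0,0,0],[0,0,0,0]]]}}

```text
t: 53.88
tcp_pos: [0.4572, 0.1077, 0.252]
tool_rot: [1.0, -0.01, 0.0, -0.0]
force: [-0.2, 0.3, -0.1]
finger_gap: 0.528
gripper_force: 0.0
```

Emit:
{"method": "drive_tool", "body": {"deltas": [[[0,0,0,0],[0,0,0,0],[0,0,0,0],[0,0,0,0],[0,0,0,0]]]}}

```text
t: 54.3
tcp_pos: [0.4571, 0.1077, 0.252]
tool_rot: [1.0, -0.01, -0.0, -0.0]
force: [-0.3, -0.5, -0.9]
finger_gap: 0.524
gripper_force: 0.0
```

Emit:
{"method": "drive_tool", "body": {"deltas": [[[0,0,0,0],[0,0,0,0],[0,0,0,0],[0,0,0,0],[0,0,0,0]]]}}

```text
t: 54.72
tcp_pos: [0.4572, 0.1077, 0.252]
tool_rot: [1.0, -0.01, 0.0, -0.0]
force: [-0.5, -0.5, -0.9]
finger_gap: 0.525
gripper_force: 0.0
```

Emit:
{"method": "drive_tool", "body": {"deltas": [[[0,0,0,0],[0,0,0,0],[0,0,0,0],[0,0,0,0],[0,0,0,0]]]}}

```text
t: 55.13
tcp_pos: [0.4571, 0.1077, 0.252]
tool_rot: [1.0, -0.01, -0.0, 0.0]
force: [0.4, -0.1, -0.8]
finger_gap: 0.525
gripper_force: 0.0
```

Emit:
{"method": "drive_tool", "body": {"deltas": [[[0,0,0,0],[0,0,0,0],[0,0,0,0],[0,0,0,0],[0,0,0,0]]]}}

```text
t: 55.55
tcp_pos: [0.4572, 0.1077, 0.252]
tool_rot: [1.0, -0.01, -0.0, -0.0]
force: [0.3, 0.0, -0.8]
finger_gap: 0.529
gripper_force: 0.0
```

Emit:
{"method": "drive_tool", "body": {"deltas": [[[0,0,0,0],[0,0,0,0],[0,0,0,0],[0,0,0,0],[0,0,0,0]]]}}

```text
t: 55.97
tcp_pos: [0.4572, 0.1077, 0.252]
tool_rot: [1.0, -0.01, 0.0, -0.0]
force: [0.8, -0.8, 0.6]
finger_gap: 0.526
gripper_force: 0.0
```

Emit:
{"method": "drive_tool", "body": {"deltas": [[[0,0,0,0],[0,0,0,0],[0,0,0,0],[0,0,0,0],[0,0,0,0]]]}}

```text
t: 56.38
tcp_pos: [0.4571, 0.1077, 0.252]
tool_rot: [1.0, -0.01, -0.0, -0.0]
force: [0.0, -0.7, 0.1]
finger_gap: 0.525
gripper_force: 0.0
```

Emit:
{"method": "drive_tool", "body": {"deltas": [[[0,0,0,0],[0,0,0,0],[0,0,0,0],[0,0,0,0],[0,0,0,0]]]}}

```text
t: 56.8
tcp_pos: [0.4572, 0.1077, 0.252]
tool_rot: [1.0, -0.01, 0.0, 0.0]
force: [-0.5, 0.6, -0.4]
finger_gap: 0.526
gripper_force: 0.0
```

Emit:
{"method": "drive_tool", "body": {"deltas": [[[0,0,0,0],[0,0,0,0],[0,0,0,0],[0,0,0,0],[0,0,0,0]]]}}

```text
t: 57.22
tcp_pos: [0.4572, 0.1078, 0.252]
tool_rot: [1.0, -0.01, -0.0, -0.0]
force: [0.5, -0.6, 0.8]
finger_gap: 0.529
gripper_force: 0.0
```

Emit:
{"method": "drive_tool", "body": {"deltas": [[[0,0,0,0],[0,0,0,0],[0,0,0,0],[0,0,0,0],[0,0,0,0]]]}}

```text
t: 57.63
tcp_pos: [0.4571, 0.1077, 0.252]
tool_rot: [1.0, -0.01, -0.0, 0.0]
force: [0.3, -0.6, -0.2]
finger_gap: 0.526
gripper_force: 0.0
```

Emit:
{"method": "drive_tool", "body": {"deltas": [[[0,0,0,0],[0,0,0,0],[0,0,0,0],[0,0,0,0],[0,0,0,0]]]}}

```text
t: 58.05
tcp_pos: [0.4571, 0.1078, 0.252]
tool_rot: [1.0, -0.01, -0.0, -0.0]
force: [0.8, 0.2, 0.3]
finger_gap: 0.53
gripper_force: 0.0
```

```bash
python3 sw.py 14
python3 - <<'E'
from h import *
im=cv2.imread("pics/slast.png").astype(int); a=cv2.imread("pics/scene0.png").astype(int); d=(np.abs(im-a).max(2)>30).astype(np.uint8)
N,l,s,c=cv2.connectedComponentsWithStats(d); print([s[i].tolist() for i in range(1,N) if s[i,4]>15])
E
```

```text
[(np.float64(311.7), np.float64(307.5), 344, 337), (np.float64(310.9), np.float64(308.3), 344, 337), (np.float64(310.4), np.float64(308.8), 344, 337), (np.float64(310.6), np.float64(308.6), 344, 337), (np.float64(311.1), np.float64(308.0), 344, 337)]
58.75
[[164, 0, 80, 94, 2556], [291, 0, 168, 146, 9767], [375, 30, 7, 10, 32], [442, 38, 6, 15, 25], [505, 41, 8, 15, 43], [500, 55, 7, 12, 18], [395, 68, 15, 11, 55], [416, 81, 4, 12, 21], [379, 86, 18, 22, 164], [409, 99, 7, 9, 31], [367, 100, 20, 11, 87], [476, 114, 10, 23, 56], [392, 117, 4, 6, 17], [407, 132, 3, 13, 21], [342, 143, 57, 59, 948], [394, 144, 7, 15, 42], [186, 154, 65, 53, 468], [378, 167, 11, 7, 30], [336, 234, 19, 16, 172], [292, 281, 39, 49, 1081], [339, 329, 31, 23, 63]]
```

```bash
python3 -c "
from station import manip
print(manip.sign_off())"
```

```text
the job is handed in; nothing more can be done
None
```

I handed the job in at about 59 s: the lane cup is nested in the park cup, and the square tile hangs freely and nearly still on the rail, about 2 mm off the strip. The lane cup tipped over as I dragged it out and I set it upright again before nesting it. One unexplained slight change showed near the hanging disc's edge in the pictures, already there before the gripper went near it.

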